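Walk the stone press weight off the hob, end over end

TASK

The heavy stone press weight has been left lying on the hob. Walk it end over end onto the square wooden coaster beside the hob, one end always down on the surface so that it is never lifted clear: first tip it up where it lies to stand on its plain head, then lay it over so that its cork foot comes down at the coaster, then tip it up to stand on its cork foot in the middle of the coaster. Set it down gently each time, never letting it topple, leave it standing by itself and do not disturb the salt shaker, pepper mill, jam jar or mug near it.

Things in the scene. Friction and masses are not known exactly. Their poses are not given: they have to be found in the camera images.
- weight_center (a point): Centre of the press weight: a pale marble bar 172 mm long, 44 x 44 mm in section, about 0.75 kg. Its y axis runs along it from cork foot (-y end, 8 mm cork) to plain head (+y end, shallow groove 36 mm from it). It stands by itself on either end face. It starts lying on the hob, z axis up, head pointing at the coaster within 10 degrees, centre 324 mm (+-12) from the coaster's.
- weight_head (a point): Centre of the flat square end face of the head, 86 mm from the weight's centre; same axes as weight_center. One tip-up, one lay-over and one more tip-up carry the weight about 324 mm along.
- weight_foot (a point): Centre of the flat end face of the cork foot, 86 mm from the weight's centre; same axes as weight_center. Keep the arm clear of the wall cupboard to the left: its underside is at z = 0.49, its front at x = 0.53, its right side at y = 0.33.
- coaster_top (a point): Centre of the top of the coaster: a fixed square dark wooden plate, 120 x 120 x 6 mm, on the worktop left of the hob; z axis up. Its top is level with the black hob glass, both 6 mm above the worktop (z = 0), so the weight can lie level from hob to coaster. The glass's left edge is at y = -0.127.
- salt_shaker: Salt shaker, 44 mm across and 90 mm high, standing behind the coaster; origin at the centre of its underside.
- pepper_mill: Dark wooden pepper mill, 58 mm across and 170 mm high, standing behind the coaster; origin at the centre of its underside.
- jam_jar: Glass jam jar with a lid, 71 mm across and 110 mm high, standing at the back of the hob; origin at the centre of its underside.
- mug: Cream mug with a handle, 78 x 113 mm and 100 mm high, standing on the worktop left of the coaster; origin under its middle.

How it is judged (in metres and radians):
On the way, in this order (a step that is already met when the one before it is completed fails the run):
1. the weight stands upside down on its head, which has been pivoted about and not dragged away (head's end face within 70 mm of where it was) (angle between weight_center's own y axis and vertical above 2.99 rad and height (world z) of weight_head below 0.016 m and distance of weight_head from where it was at the start of the episode below 0.07 m), for 0.2 s.
2. the weight lies flat, its cork foot at the coaster (end face within 70 mm of the coaster's centre, seen from above) (angle between weight_center's own y axis and vertical between 1.47 and 1.67 rad and height (world z) of weight_center below 0.038 m and horizontal distance between weight_foot and coaster_top below 0.07 m), for 0.2 s.
3. the weight stands on its cork foot on the coaster (angle between weight_center's own y axis and vertical below 0.12 rad and horizontal distance between weight_foot and coaster_top below 0.025 m and height (world z) of weight_foot below 0.014 m), for 0.2 s.
At the end, for the whole second after the job is handed in: The weight stands by itself and at rest on its cork foot on the coaster: upright within 0.05 rad, the centre of its foot within 25 mm of the coaster's centre, the foot flat on the coaster (angle between weight_center's own y axis and vertical below 0.05 rad and horizontal distance between weight_foot and coaster_top below 0.025 m and height (world z) of weight_foot between 0.003 and 0.01 m and linear speed of press_weight below 0.02 m/s and angular speed of press_weight below 0.1 rad/s); the robot touches nothing.
It fails at once if the weight is lifted clear: both end faces' centres more than 45 mm above the worktop at once (height (world z) of each of weight_head, weight_foot above 0.045 m).
It fails at once if the weight topples or is slammed down (turning faster than 4 rad/s) (angular speed of press_weight above 4 rad/s).
It fails at once if the salt shaker, pepper mill, jam jar or mug is moved by more than 30 mm (distance of any of salt_shaker, pepper_mill, jam_jar, mug from where it was at the start of the episode above 0.03 m).
It also fails if it takes over 72 s, if anything falls off the work surface, if the arm or the gripper's body presses on something with over 40 N, if the wrist force passes 120 N, or if a joint passes its speed limit or range.

ROBOT

A 6-joint arm with a two-finger parallel gripper is mounted at the origin on a cart in front of the work surface, level with it; the furniture and walls round the work are solid. World frame = base frame: x ahead of the robot, y to its left, z up, the work surface at z = 0. Lengths are in mm, angles in rad, forces in N, time in s.
With the tool pointing down it reaches from about 300 to 1000 mm from the base axis. Payload 5.1 kg.
Tool frame: the origin (TCP) lies midway between the tips of the shut fingers; the grasp point (between the pads) lies 19 mm behind it; y points along the fingers, x is the direction in which the jaws open and shut, and the axes are right-handed (so a half turn about y gives the same grasp; the last joint's range is limited). The gripper opens to 95 mm and grips with 3 to 60 N. Pads are 20 mm wide; open, the fingers measure 119 mm over their backs; the gripper's body (75 mm by 180 mm) begins 59 mm behind the grasp point.
Start: joints at [-1.193, 0.124, 1.65, -0, 1.367, -0.083], TCP at [289, -582.206, 214.656] pointing down, gripper open.
Joint ranges: [-2.61, 2.61], [-1.02, 2.33], [0.03, 2.71], [-1.35, 4.49], [0.32, 2.68], [-2.91, 2.91]. Speed limits (rad/s): [2.57, 2.57, 3.14, 3.14, 3.14, 3.14].

INTERFACE

Orientations are given as a unit quaternion [w, x, y, z].
In Python, from plant import manip gives the robot as it stands. The module is installed in compiled form; this text tells all that it offers.
- The arm moves only by the shell command python3 -m jog 'ROWS' [FORCE]. ROWS is JSON, a list of rows, each a list of 7 numbers: the turn, a rotation vector about the tool's x, y, z in rad, then the shift along the tool's x, y, z in m, then the closure in counts, from 0 (fully open) to 255 (shut). A call has 1 to 5 rows; each row shifts and turns the commanded pose from where the row before left it, along the tool's axes as they then stand; what a row does not reach is not made up. A row lasts 1/12 s, in which the tool goes at most 41.7 mm and 7.16 degrees, less where a joint would pass 70% of its speed; a pose out of reach is approached as far as the arm can. A call with a gripper value outside its range is refused whole. The fingers move at their own pace and stop on an object; FORCE is the grip in N (left out, the last holds). Time passes only in rows, so rows that do not move let the fingers close. It gives the time, the measured TCP pose, the force and the opening at its end, in the units of the state.
- manip.sense(): the state, without advancing time (a new reading comes with each control period).
- manip.grab_frame(name): name is "scene" or "top" or "wrist"; returns a dict with "frame" (384x512x3 uint8, red, green, blue), "range_z" (384x512 float32, mm along the optical axis (not along the pixel's ray), 0 where there is no reading), "K" (3x3 intrinsics, pixels), "k1" (the pictures are not rectified: a ray, as slopes to the right and down, at radius r is drawn at 1 + k1 r^2 times it, then the intrinsics apply), "world_to_cam" (4x4, takes a point from world to camera coordinates). Camera axes: x right, y up, looking along -z (the intrinsics and any distortion apply to the point x, -y, -z); pixel columns grow to the right and rows downward; lengths in mm; the calibration is good to about 2 mm. A picture is of the moment at which its call begins.
- manip.hand_in(): hands the job in, once; it reports no verdict.
The state is a dict: "time": time; "joint_positions": joint angles; "joint_vel": joint speeds; "joint_efforts": joint torques, N m; "position": TCP position; "tool_rot": TCP orientation; "wrist_force": force on the tool from outside, world axes, zero at the start; "moment": the same for the moment, N m; "finger_gap": finger opening in mm.
Only numpy, scipy, OpenCV 4.12 (cv2) and the standard library are available. Lean on these libraries where they do the work, as an engineer would, in place of code of your own. Each camera call takes 0.05 s, during which the arm holds its last target.

## Working session

There is one attempt and no reset: what is moved stays moved. The work goes in short steps, Python scripts to look and compute and a shell command to move; the robot and the scene stay as the last step left them, time stands still between calls to the robot, and variables do not carry over. Pictures are saved under pics/ and viewed, and the job is handed in when it is done.

```bash
ls -la; mkdir -p pics
python3 - <<'E'
from plant import manip
import numpy as np, cv2
s=manip.sense(); print({k:np.round(v,3).tolist() for k,v in s.items()})
for n in ["scene","top"]:
    f=manip.grab_frame(n); np.savez(f"{n}0.npz",**f)
    cv2.imwrite(f"pics/{n}0.png",f["frame"][:,:,::-1])
    print(n,f["K"].tolist(),f["k1"],np.round(f["world_to_cam"],3).tolist())
E
```

```text
total 12
drwxr-xr-x  3 agent agent 4096 Dec  7 15:49 .
drwxr-xr-x 23 root  root  4096 Dec  7 15:49 ..
drwxr-xr-x  2 agent agent 4096 Dec  7 15:49 pics
{'time': 0.0, 'joint_positions': [-1.193, 0.125, 1.652, -0.0, 1.367, -0.083], 'joint_vel': [0.001, -0.002, 0.0, -0.001, -0.002, -0.001], 'joint_efforts': [-0.0, -41.761, -35.993, 0.077, 0.049, -0.0], 'position': [288.763, -581.623, 213.365], 'tool_rot': [0.601, -0.601, 0.373, -0.372], 'wrist_force': [0.124, 0.312, 0.13], 'moment': [-0.062, 0.013, 0.009], 'finger_gap': 95.096}
scene [[480.65613334266254, 0.0, 253.92673011733552], [0.0, 480.65613334266254, 193.82120072911772], [0.0, 0.0, 1.0]] -0.04206738858595906 [[-0.48, -0.877, 0.006, 295.263], [0.575, -0.31, 0.757, -378.484], [-0.662, 0.367, 0.653, -1208.966], [0.0, 0.0, 0.0, 1.0]]
top [[400.0792157431754, 0.0, 255.56367348611602], [0.0, 400.0792157431754, 186.51721775291372], [0.0, 0.0, 1.0]] -0.10962108338591871 [[-0.009, -1.0, 0.021, 13.39], [0.998, -0.008, 0.056, -556.724], [-0.056, 0.022, 0.998, -1275.206], [0.0, 0.0, 0.0, 1.0]]
```

View pics/scene0.png

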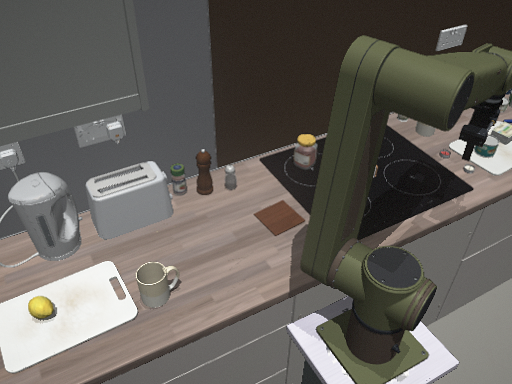

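View pics/top0.png

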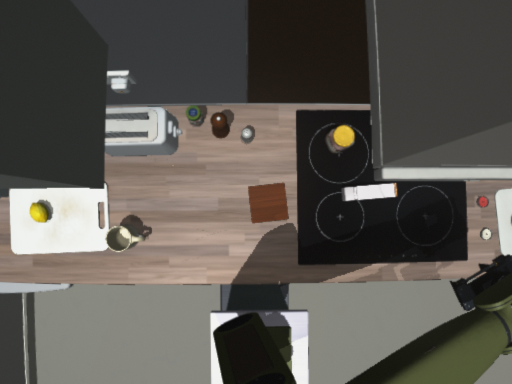

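The top view shows the coaster at about px (268,203). The weight runs from its head at (344,193) to its cork foot at (397,189). A cabinet or hood edge sits above it at row 178 and up, and the jar is at (343,137). Next I'll measure these.

```bash
cat > h.py <<'E'
import numpy as np, cv2
from scipy.spatial.transform import Rotation as R
def cloud(f):
    K=f["K"];z=f["range_z"];h,w=z.shape
    u,v=np.meshgrid(np.arange(w),np.arange(h))
    k=float(f["k1"])
    p=cv2.undistortPoints(np.stack([u,v],-1).reshape(-1,1,2).astype(np.float64),K,np.array([k,0,0,0.])).reshape(h,w,2)
    # depth from camera: point (x,-y,-z)->x=X,y=-Y,z=-Z
    P=np.stack([p[...,0]*z,-p[...,1]*z,-z,np.ones_like(z)],-1)
    W=P@np.linalg.inv(f["world_to_cam"]).T
    W=W[...,:3]; W[z==0]=np.nan
    return W
def grab(n,tag):
    from plant import manip
    f=manip.grab_frame(n); np.savez(f"{n}{tag}.npz",**f)
    cv2.imwrite(f"pics/{n}{tag}.png",f["frame"][:,:,::-1]); return f
def rect(m,W):
    """PCA-ish min area rect in world xy"""
    P=W[m][:,:2]; P=P[~np.isnan(P[:,0])].astype(np.float32)
    return cv2.minAreaRect(P)
E
python3 - <<'E'
from h import *
f=dict(np.load("top0.npz")); W=cloud(f); im=f["frame"].astype(int)
for (u,v) in [(268,203),(350,193),(370,191),(390,189),(396,189),(340,215),(420,172),(420,120),(343,134),(247,132),(220,118),(120,238),(145,235),(225,180)]:
    print((u,v),np.round(W[v,u],1),im[v,u])
cv2.imwrite("pics/topcrop.png",cv2.resize(f["frame"][100:260,180:440,::-1],None,fx=3,fy=3,interpolation=cv2.INTER_CUBIC))
sub=np.zeros(W.shape[:2],bool); sub[175:210,330:410]=1
m=sub&(W[...,2]>30)&(W[...,2]<70); print(m.sum(),np.nanmedian(W[m],0),rect(m,W))
sub[:]=0; sub[178:228,240:295]=1
m=sub&(im[...,0]-im[...,2]>25)&(im[...,0]<120)&(im[...,1]<60); print(m.sum(),np.nanmedian(W[m],0),np.nanmean(W[m],0),rect(m,W))
E
```

```text
(268, 203) [503.4 -31.4   7.1] [105  62  40]
(350, 193) [ 532.  -290.9   46.9] [224 222 223]
(370, 191) [ 537.7 -355.4   49.3] [233 231 232]
(390, 189) [ 543.5 -421.    50.2] [235 233 235]
(396, 189) [ 543.4 -441.4   49. ] [196 145  92]
(340, 215) [ 4.618e+02 -2.683e+02 -4.000e-01] [79 80 81]
(420, 172) [ 531.3 -193.4  788.5] [199 202 194]
(420, 120) [ 573.2 -139.8  913.7] [62 61 59]
(343, 134) [ 709.  -256.3  114. ] [220 183  60]
(247, 132) [720.6  35.   88.6] [190 194 189]
(220, 118) [748.1 112.9 161.5] [107 104 100]
(120, 238) [393.2 451.    5.1] [123 117  96]
(145, 235) [402.1 371.3  -5.6] [64 55 49]
(225, 180) [580.  108.   -2.3] [154 136 126]
739 [ 535.35251624 -355.27291805   49.06305171] ((536.1445922851562, -357.81854248046875), (44.30062484741211, 172.3319854736328), 4.3066086769104)
745 [484.06442955 -37.80431801   5.77484767] [495.0256387  -35.92061048   5.59012446] ((505.1272888183594, -31.049571990966797), (113.46293640136719, 113.64976501464844), 6.236521244049072)
```

View pics/topcrop.png

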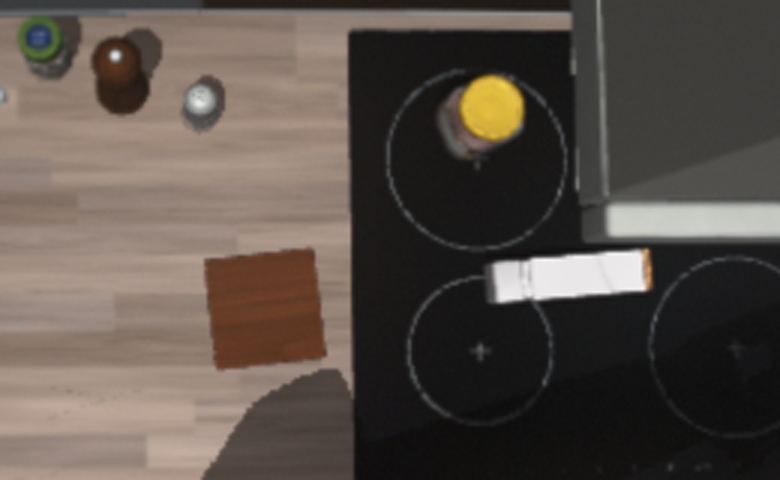

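```bash
cat >> h.py <<'E'
def st():
    from plant import manip
    s=manip.sense(); q=s["tool_rot"]; r=R.from_quat([q[1],q[2],q[3],q[0]])
    return s,r,np.array(s["position"])
def target_R(yaw,t,flip=1):
    """bar direction (cos? ) yaw deg about z from world +y ; t = tilt deg, tool points down and t toward bar dir"""
    b=np.array([-np.sin(np.radians(yaw)),np.cos(np.radians(yaw)),0]); z=np.array([0,0,1.])
    j=np.cross(b,z)*flip   # world +x-ish jaw axis
    y=np.sin(np.radians(t))*b-np.cos(np.radians(t))*z
    return R.from_matrix(np.stack([j,y,np.cross(j,y)],1))
def show(tp=None,tr=None):
    s,r,p=st()
    print("t",round(s["time"],2),"p",np.round(p,1),"q",np.round(s["joint_positions"],2),"F",np.round(s["wrist_force"],1),"M",np.round(s["moment"],2),"gap",round(s["finger_gap"],1))
    print("ax x",np.round(r.as_matrix()[:,0],3),"y",np.round(r.as_matrix()[:,1],3),"z",np.round(r.as_matrix()[:,2],3))
    if tr is not None:
        rv=(r.inv()*tr).as_rotvec(); print("rotvec",np.round(rv,3),"deg",round(np.degrees(np.linalg.norm(rv)),1))
    if tp is not None:
        print("shift in current tool (mm)",np.round(r.inv().apply(np.array(tp)-p),1), "in target tool", None if tr is None else np.round(tr.inv().apply(np.array(tp)-p),1))
E
python3 - <<'E'
from h import *
f=dict(np.load("top0.npz")); W=cloud(f)
sub=np.zeros(W.shape[:2],bool); sub[175:210,330:410]=1
m=sub&(W[...,2]>44)&(W[...,2]<56); P=W[m]
c=P.mean(0); u,s_,v=np.linalg.svd(P[:,:2]-c[:2],full_matrices=False); print(m.sum(),c,v[0],np.degrees(np.arctan2(-v[0][0]*np.sign(v[0][1]),abs(v[0][1]))))
d=(P[:,:2]-c[:2])@v[0]; print(d.min(),d.max(), rect(m,W))
for fl in (1,-1):
    for t in (0,40): show([536,-400,250],target_R(4.6,t,fl))
# colour-based cork/head check in scene not visible; coaster edges
im=f["frame"]; g=cv2.cvtColor(im,cv2.COLOR_RGB2HSV)
sub[:]=0; sub[178:228,240:295]=1
m=(sub&(g[...,1]>120)).astype(np.uint8); cs,_=cv2.findContours(m,0,1); k=max(cs,key=cv2.contourArea); 
poly=cv2.minAreaRect(k); box=cv2.boxPoints(poly); print(box, cv2.contourArea(k))
C=np.linalg.inv(f["world_to_cam"]); 
def ray(u,v,z):
    q=cv2.undistortPoints(np.array([[[u,v]]],float),f["K"],np.array([float(f["k1"]),0,0,0.]))[0,0]
    d=C[:3,:3]@np.array([q[0],-q[1],-1]); o=C[:3,3]; return o+d*(z-o[2])/d[2]
print("cam",C[:3,3])
Q=np.array([ray(a,b,6) for a,b in box]); print(Q,Q.mean(0),np.linalg.norm(Q[0]-Q[1]),np.linalg.norm(Q[1]-Q[2]))
E
```

```text
697 [ 536.49820159 -358.35575732   49.25133716] [-0.07066421  0.99750016] 4.052137880988083
-85.68653076764937 85.5669988545361 ((536.191162109375, -358.43707275390625), (44.30062484741211, 171.09140014648438), 4.3066086769104)
t 0.1 p [ 288.8 -581.7  213.5] q [-1.19  0.12  1.65 -0.    1.37 -0.08] F [-0.2  0.4  0.3] M [-0.02  0.02  0.  ] gap 95.3
ax x [ 0.445 -0.896 -0.002] y [-0.001  0.002 -1.   ] z [0.896 0.445 0.   ]
rotvec [-1.00e-03 -1.19e+00 -2.00e-03] deg 68.2
shift in current tool (mm) [-52.9 -36.3 302.2] in target tool [261.  -36.5 161.3]
t 0.1 p [ 288.8 -581.7  213.5] q [-1.19  0.12  1.65 -0.    1.37 -0.08] F [-0.2  0.4  0.3] M [-0.02  0.02  0.  ] gap 95.3
ax x [ 0.445 -0.896 -0.002] y [-0.001  0.002 -1.   ] z [0.896 0.445 0.   ]
rotvec [ 0.611 -1.14   0.413] deg 77.8
shift in current tool (mm) [-52.9 -36.3 302.2] in target tool [261.   75.7 147. ]
t 0.1 p [ 288.8 -581.7  213.5] q [-1.19  0.12  1.65 -0.    1.37 -0.08] F [-0.2  0.4  0.3] M [-0.02  0.02  0.  ] gap 95.3
ax x [ 0.445 -0.896 -0.002] y [-0.001  0.002 -1.   ] z [0.896 0.445 0.   ]
rotvec [ 2.000e-03  1.951e+00 -1.000e-03] deg 111.8
shift in current tool (mm) [-52.9 -36.3 302.2] in target tool [-261.   -36.5 -161.3]
t 0.1 p [ 288.8 -581.7  213.5] q [-1.19  0.12  1.65 -0.    1.37 -0.08] F [-0.2  0.4  0.3] M [-0.02  0.02  0.  ] gap 95.3
ax x [ 0.445 -0.896 -0.002] y [-0.001  0.002 -1.   ] z [0.896 0.445 0.   ]
rotvec [-0.457  1.86   0.676] deg 116.4
shift in current tool (mm) [-52.9 -36.3 302.2] in target tool [-261.    75.7 -147. ]
[[247.95125 186.56097]
 [283.73175 182.58536]
 [287.71954 218.47559]
 [251.93903 222.4512 ]] 1230.0
cam [ 484.89801241   36.81234525 1303.75955064]
[[557.3999837   33.1440912    6.        ]
 [569.44292036 -83.5000615    6.        ]
 [452.64231791 -95.01103281   6.        ]
 [440.99425654  21.20812365   6.        ]] [505.11986963 -31.03971987   6.        ] 117.26419181096524 117.3664483269508
```

```bash
python3 -m jog '[[0,-0.119,0,0,0,0,0],[0,-0.119,0,0,0,0,0],[0,-0.119,0,0,0,0,0],[0,-0.119,0,0,0,0,0],[0,-0.119,0,0,0,0,0]]'; python3 -m jog '[[0,-0.119,0,0,0,0,0],[0,-0.119,0,0,0,0,0],[0,-0.119,0,0,0,0,0],[0,-0.119,0,0,0,0,0],[0,-0.119,0,0,0,0,0]]'
python3 - <<'E'
from h import *
show([540,-400,250],target_R(4.2,0))
E
```

```text
time: 0.52
position: [288.9, -581.9, 213.9]
tool_rot: [0.685, -0.684, 0.178, -0.178]
wrist_force: [-0.5, -0.2, -1.1]
finger_gap: 94.9
time: 0.93
position: [288.8, -581.8, 213.9]
tool_rot: [0.707, -0.706, -0.03, 0.031]
wrist_force: [-0.1, 0.6, 0.1]
finger_gap: 95.3
t 0.93 p [ 288.8 -581.8  213.9] q [-1.19  0.12  1.65 -0.    1.37 -1.28] F [-0.1  0.6  0.1] M [-0.01 -0.09  0.05] gap 95.3
ax x [ 0.996  0.086 -0.   ] y [-0.     0.001 -1.   ] z [-0.086  0.996  0.001]
rotvec [-0.001  0.013 -0.   ] deg 0.7
shift in current tool (mm) [265.8 -36.  159.7] in target tool [263.8 -36.1 163. ]
```

```bash
python3 -m jog '[[0,0,0,0.033,-0.005,0.015,0],[0,0,0,0.033,-0.005,0.015,0],[0,0,0,0.033,-0.005,0.015,0],[0,0,0,0.033,-0.005,0.015,0],[0,0,0,0.033,-0.005,0.015,0]]'; python3 -m jog '[[0,0,0,0.033,-0.005,0.015,0],[0,0,0,0.033,-0.005,0.015,0],[0,0,0,0.033,-0.005,0.015,0],[0,0,0,0,0,0,0]]'
python3 - <<'E'
from h import *
T=target_R(4.2,40); G=np.array([540.3,-413.3,36]); tp=G+19*T.apply([0,1,0])
show(tp-130*T.apply([0,1,0]),T)
E
```

```text
time: 1.35
position: [448.5, -493.1, 239.3]
tool_rot: [0.707, -0.706, -0.028, 0.028]
wrist_force: [0.8, -0.5, 0.0]
finger_gap: 95.0
time: 1.68
position: [547.5, -437.8, 255.1]
tool_rot: [0.707, -0.706, -0.031, 0.029]
wrist_force: [-0.5, -0.4, -0.2]
finger_gap: 94.9
t 1.68 p [ 547.5 -437.8  255.1] q [-0.75  0.21  1.48  0.    1.45 -0.84] F [-0.5 -0.4 -0.2] M [-0.01 -0.06 -0.01] gap 94.9
ax x [0.996 0.086 0.003] y [ 0.003  0.001 -1.   ] z [-0.086  0.996  0.001]
rotvec [ 0.697  0.013 -0.002] deg 40.0
shift in current tool (mm) [ -6.3 134.  -46.4] in target tool [  -5.4   72.9 -121.7]
```

```bash
python3 -m jog '[[0.116,0.002,0,0,0,0,0],[0.116,0.002,0,0,0,0,0],[0.116,0.002,0,0,0,0,0],[0.116,0.002,0,0,0,0,0],[0.116,0.002,0,0,0,0,0]]'; python3 -m jog '[[0.116,0.002,0,0,0,0,0],[0,0,0,0,0,-0.03,0],[0,0,0,0,0,-0.03,0],[0,0,0,0,0,-0.03,0],[0,0,0,0,0,-0.03,0]]'
python3 - <<'E'
from h import *
T=target_R(4.2,40); G=np.array([540.3,-413.3,36]); tp=G+19*T.apply([0,1,0])
show(tp,T)
grab("scene","1"); grab("wrist","1"); grab("top","1")
E
```

```text
time: 2.1
position: [542.3, -442.0, 255.2]
tool_rot: [0.88, -0.473, -0.016, 0.031]
wrist_force: [0.2, 0.5, 0.0]
finger_gap: 95.3
time: 2.52
position: [548.0, -534.5, 175.8]
tool_rot: [0.905, -0.423, -0.012, 0.032]
wrist_force: [-0.7, 0.3, 0.3]
finger_gap: 95.2
t 2.52 p [ 548.  -534.5  175.8] q [-0.97  0.77  0.97  0.36  2.   -0.99] F [-0.7  0.3  0.3] M [-0.31 -0.16 -0.01] gap 95.2
ax x [ 0.998  0.068 -0.005] y [-0.047  0.64  -0.767] z [-0.049  0.765  0.642]
rotvec [ 0.001 -0.007 -0.   ] deg 0.4
shift in current tool (mm) [  1.3 204.2   3.4] in target tool [  1.2 204.2   3.2]
```

View pics/scene1.png

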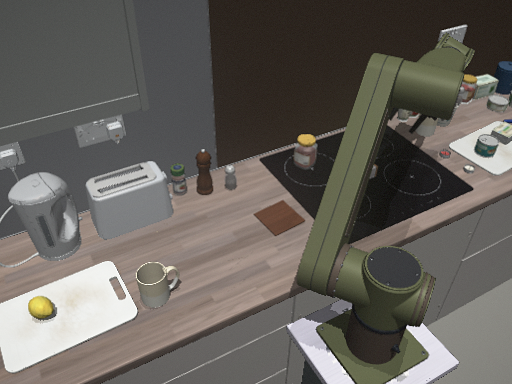

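View pics/wrist1.png

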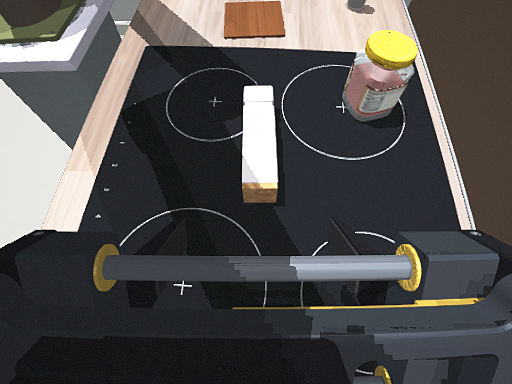

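View pics/top1.png

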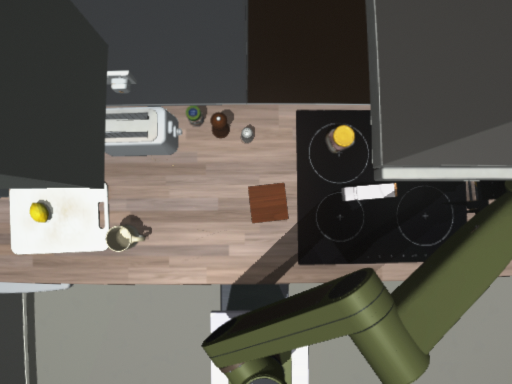

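The wrist view shows the weight centred at about col 258, with its cork end at (260,190) nearest the gripper, and the jar at (380,75) well clear. I'll advance along the tool axis.

```bash
python3 -m jog '[[0,0,0,0,0.033,0.001,0],[0,0,0,0,0.033,0.001,0],[0,0,0,0,0.033,0.001,0],[0,0,0,0,0.033,0.001,0],[0,0,0,0.001,0.02,0,0]]'
python3 - <<'E'
from h import *
T=target_R(4.2,40); G=np.array([540.3,-413.3,36]); tp=G+19*T.apply([0,1,0])
show(tp,T)
f=grab("wrist","2")
W=cloud(f); m=(W[...,2]>42)&(W[...,2]<56)&(abs(W[...,0]-536)<60)&(W[...,1]>-460)&(W[...,1]<-260)
m[300:]=0
print(m.sum(),W[m].mean(0),rect(m,W))
E
```

```text
time: 3.08
position: [541.6, -429.5, 62.9]
tool_rot: [0.906, -0.423, -0.013, 0.033]
wrist_force: [-0.3, 0.3, -1.3]
finger_gap: 95.2
t 3.08 p [ 541.6 -429.5   62.9] q [-0.9   0.68  1.31  0.37  1.75 -1.02] F [-0.3  0.3 -1.3] M [-0.32 -0.14  0.04] gap 95.2
ax x [ 0.997  0.071 -0.005] y [-0.049  0.641 -0.766] z [-0.051  0.765  0.643]
rotvec [ 0.    -0.005 -0.002] deg 0.3
shift in current tool (mm) [-0.  50.1 -4.8] in target tool [-0.2 50.1 -4.8]
9461 [ 537.38996553 -370.65100012   49.93283091] ((536.2093505859375, -356.13409423828125), (44.378238677978516, 168.8466796875), 4.16079568862915)
```

View pics/wrist2.png

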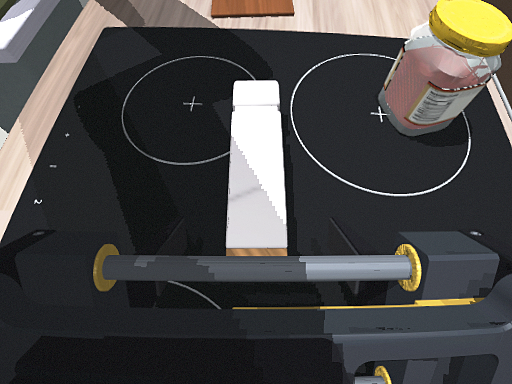

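```bash
python3 -m jog '[[0,0,0,0,0.017,-0.002,0],[0,0,0,0,0.017,-0.002,0],[0,0,0,0,0.016,-0.001,0],[0,0,0,0,0,0,0]]'
python3 - <<'E'
from h import *
T=target_R(4.2,40); G=np.array([540.3,-413.3,36]); tp=G+19*T.apply([0,1,0])
show(tp,T)
E
```

```text
time: 3.47
position: [539.4, -402.4, 20.8]
tool_rot: [0.906, -0.422, -0.012, 0.033]
wrist_force: [-0.4, 0.4, -1.2]
finger_gap: 95.3
t 3.47 p [ 539.4 -402.4   20.8] q [-0.88  0.69  1.38  0.38  1.67 -1.03] F [-0.4  0.4 -1.2] M [-0.31 -0.12  0.01] gap 95.3
ax x [ 0.998  0.07  -0.006] y [-0.05   0.642 -0.765] z [-0.05   0.764  0.643]
rotvec [-0.001 -0.006 -0.003] deg 0.4
shift in current tool (mm) [0.1 0.3 1.4] in target tool [0.1 0.3 1.4]
```

```bash
python3 -m jog '[[0,0,0,0,0,0,220],[0,0,0,0,0,0,220],[0,0,0,0,0,0,220],[0,0,0,0,0,0,220],[0,0,0,0,0,0,220]]' 30; python3 -m jog '[[0,0,0,0,0,0,220],[0,0,0,0,0,0,220],[0,0,0,0,0,0,220],[0,0,0,0,0,0,220],[0,0,0,0,0,0,220]]'
python3 - <<'E'
from h import *
show()
s,r,p=st()
# pivot: head bottom edge
b=np.array([-np.sin(np.radians(4.2)),np.cos(np.radians(4.2)),0]); c=np.array([536.3,-358.,28])
P=c+86*b+[0,0,-22]; pt=r.inv().apply(P-p); print("pivot",P,"in tool",pt)
for d in (0.06,0.08,0.1):
    Rr=R.from_rotvec([-d,0,0]); print(d,"row shift mm (pre-turn axes)",np.round(pt-Rr.apply(pt),2), "post-turn axes",np.round(Rr.inv().apply(pt)-pt,2))
E
```

```text
time: 3.88
position: [540.4, -405.8, 22.9]
tool_rot: [0.905, -0.424, -0.013, 0.032]
wrist_force: [0.3, -0.3, -0.2]
finger_gap: 67.4
time: 4.3
position: [539.9, -405.0, 22.1]
tool_rot: [0.905, -0.423, -0.013, 0.032]
wrist_force: [-2.3, 0.1, 1.3]
finger_gap: 43.7
t 4.3 p [ 539.9 -405.    22.1] q [-0.88  0.69  1.37  0.38  1.67 -1.03] F [-2.3  0.1  1.3] M [-0.37 -0.05  0.21] gap 43.7
ax x [ 0.998  0.069 -0.004] y [-0.048  0.639 -0.767] z [-0.05   0.766  0.641]
pivot [ 530.00151505 -272.23095496    6.        ] in tool [-0.59600156 97.69235963 91.86214572]
0.06 row shift mm (pre-turn axes) [ 0.   -5.33  6.02] post-turn axes [ 0.   -5.68  5.69]
0.08 row shift mm (pre-turn axes) [ 0.   -7.03  8.1 ] post-turn axes [ 0.   -7.65  7.51]
0.1 row shift mm (pre-turn axes) [ 0.   -8.68 10.21] post-turn axes [ 0.   -9.66  9.29]
```

```bash
cat > piv.py <<'E'
from h import *
import sys, json
# save/compare pivot location in world from fixed tool-frame pivot
def save(P,name="piv.json"):
    s,r,p=st(); json.dump(r.inv().apply(np.array(P)-p).tolist(),open(name,"w"))
def check(name="piv.json",d=0.06):
    s,r,p=st(); pt=np.array(json.load(open(name))); y=r.as_matrix()[:,1]
    print("pivot now",np.round(p+r.apply(pt),1),"tilt deg",round(np.degrees(np.arctan2(y[1],-y[2])),1)); show()
if __name__=="__main__": check()
E
python3 -c "
from piv import *
save([530,-272.2,6])"
python3 -m jog '[[-0.06,0,0,0,-0.0053,0.006,220],[-0.06,0,0,0,-0.0053,0.006,220],[-0.06,0,0,0,-0.0053,0.006,220],[0,0,0,0,0,0,220]]'; python3 piv.py
```

```text
time: 4.63
position: [540.8, -399.3, 47.2]
tool_rot: [0.862, -0.505, -0.017, 0.031]
wrist_force: [0.8, 0.5, -4.2]
finger_gap: 44.0
pivot now [ 531.1 -271.7    6.9] tilt deg 29.2
t 4.63 p [ 540.8 -399.3   47.2] q [-0.85  0.55  1.47  0.3   1.54 -0.99] F [ 0.8  0.5 -4.2] M [-1.01 -0.39 -0.17] gap 44.0
ax x [ 0.998  0.07  -0.002] y [-0.036  0.488 -0.872] z [-0.06   0.87   0.489]
```

```bash
python3 -m jog '[[-0.06,0,0,0,-0.0053,0.006,220],[-0.06,0,0,0,-0.0053,0.006,220],[-0.06,0,0,0,-0.0053,0.006,220],[-0.06,0,0,0,-0.0053,0.006,220],[-0.06,0,0,0,-0.0053,0.006,220]]'; python3 piv.py; python3 -c "
from h import *
grab('scene','3')"
```

```text
time: 5.05
position: [538.1, -382.4, 79.9]
tool_rot: [0.778, -0.627, -0.019, 0.028]
wrist_force: [-0.0, -0.8, -4.9]
finger_gap: 44.0
pivot now [ 529.6 -272.1    4.1] tilt deg 12.3
t 5.05 p [ 538.1 -382.4   79.9] q [-0.76  0.35  1.63  0.14  1.33 -0.88] F [-0.  -0.8 -4.9] M [-0.73 -0.21  0.01] gap 44.0
ax x [ 0.998  0.068 -0.005] y [-0.02   0.212 -0.977] z [-0.065  0.975  0.213]
```

View pics/scene3.png

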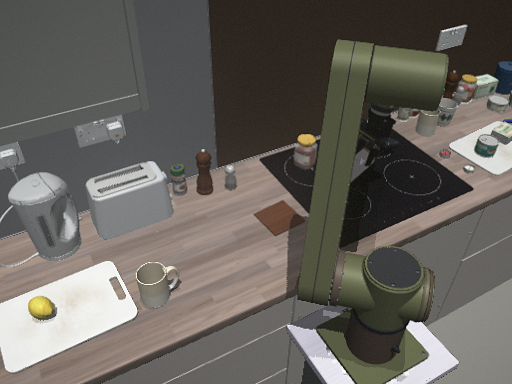

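The scene view shows the gripper at about (370,140), with the bar tilting up behind the arm. The pivot drift is under 2 mm, so I'll continue.

```bash
python3 -m jog '[[-0.06,0,0,0,-0.0053,0.006,220],[-0.06,0,0,0,-0.0053,0.006,220],[-0.06,0,0,0,-0.0053,0.006,220],[-0.06,0,0,0,-0.0053,0.006,220],[-0.06,0,0,0,-0.0053,0.006,220]]'; python3 piv.py;  python3 -m jog '[[-0.06,0,0,0,-0.0053,0.006,220],[-0.06,0,0,0,-0.0053,0.006,220],[-0.06,0,0,0,-0.0053,0.006,220],[-0.06,0,0,0,-0.0053,0.006,220],[-0.06,0,0,0,-0.0053,0.006,220]]'; python3 piv.py; python3 -c "
from h import *
grab('scene','4');grab('top','4');grab('wrist','4')"
```

```text
time: 5.52
position: [536.6, -355.1, 109.7]
tool_rot: [-0.676, 0.736, 0.023, -0.025]
wrist_force: [0.4, -0.6, -4.1]
finger_gap: 43.8
pivot now [ 529.8 -271.9    4.7] tilt deg -4.8
t 5.52 p [ 536.6 -355.1  109.7] q [-0.64  0.17  1.79 -0.07  1.14 -0.68] F [ 0.4 -0.6 -4.1] M [ 0.02 -0.07  0.02] gap 43.8
ax x [ 0.998  0.068 -0.005] y [ 0.001 -0.084 -0.996] z [-0.068  0.994 -0.084]
time: 5.93
position: [534.3, -320.7, 130.0]
tool_rot: [-0.559, 0.829, 0.026, -0.021]
wrist_force: [-0.6, -1.3, -2.5]
finger_gap: 44.3
pivot now [ 529.9 -272.3    5. ] tilt deg -22.0
t 5.93 p [ 534.3 -320.7  130. ] q [-0.47  0.04  1.93 -0.39  1.01 -0.36] F [-0.6 -1.3 -2.5] M [ 0.27  0.09 -0.04] gap 44.3
ax x [ 0.998  0.067 -0.005] y [ 0.02  -0.375 -0.927] z [-0.064  0.925 -0.375]
```

View pics/scene4.png

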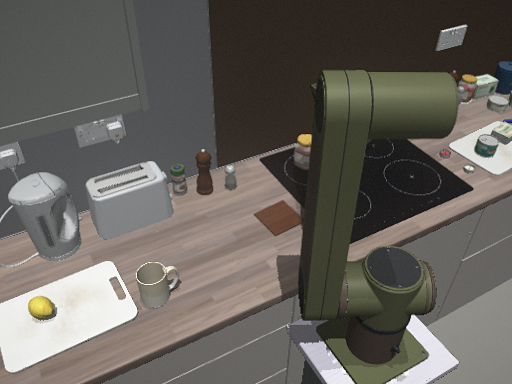

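View pics/wrist4.png

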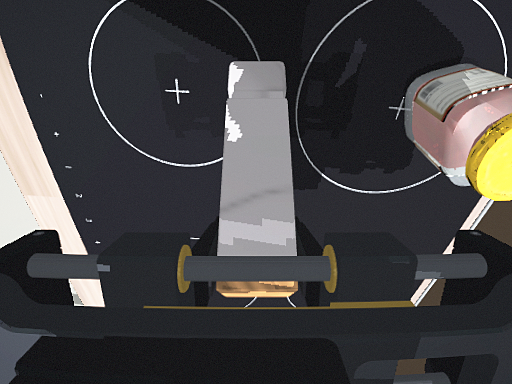

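View pics/top4.png

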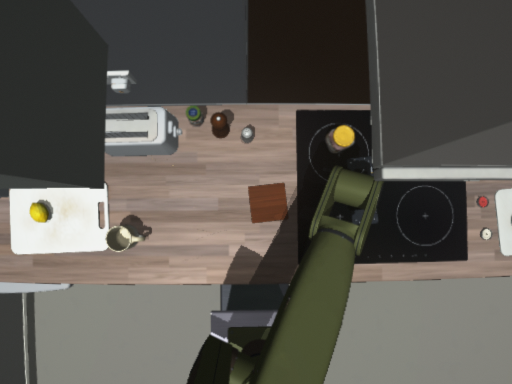

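```bash
python3 -m jog '[[-0.06,0,0,0,-0.0053,0.006,220],[-0.06,0,0,0,-0.0053,0.006,220],[-0.06,0,0,0,-0.0053,0.006,220],[-0.06,0,0,0,-0.0053,0.006,220],[0,0,0,0,0,0,220]]'; python3 piv.py; python3 -c "
from h import *
f=grab('wrist','5')
from plant import manip
s,r,p=st(); W=cloud(f)
# bar points: visible upper/+y face. in bar zone
m=(np.abs(W[...,0]-530)<70)&(W[...,1]>-340)&(W[...,1]<-200)&(W[...,2]>12)&(W[...,2]<170)
m[:, :200]=0; m[:,310:]=0; m[240:]=0
P=W[m]; c=P.mean(0); u,s_,v=np.linalg.svd(P-c,full_matrices=False); print(len(P),c,v, s_/len(P)**.5)
"
```

```text
time: 6.5
position: [532.7, -289.8, 138.1]
tool_rot: [-0.455, 0.89, 0.03, -0.019]
wrist_force: [0.2, -2.2, -1.6]
finger_gap: 44.1
pivot now [ 530.  -272.6    5.1] tilt deg -35.8
t 6.5 p [ 532.7 -289.8  138.1] q [-0.32 -0.01  2.02 -0.7   0.99 -0.04] F [ 0.2 -2.2 -1.6] M [-0.39 -0.07 -0.04] gap 44.1
ax x [ 0.998  0.07  -0.006] y [ 0.036 -0.584 -0.811] z [-0.06   0.808 -0.585]
12347 [ 530.2131611  -250.58244189  102.27313659] [[ 0.0194277  -0.23998494  0.97058219]
 [ 0.99771723  0.06744981 -0.00329329]
 [-0.06467524  0.96843056  0.2407475 ]] [40.90916815 13.33445082  1.66793337]
```

View pics/wrist5.png

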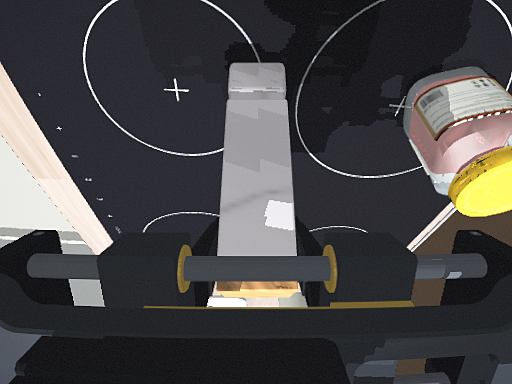

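The cloud puts the bar 13.9° from vertical, matching the tool turn. I'll finish slowly.

```bash
python3 -m jog '[[-0.05,0,0,0,-0.0045,0.005,220],[-0.05,0,0,0,-0.0045,0.005,220],[-0.05,0,0,0,-0.0045,0.005,220],[-0.05,0,0,0,-0.0045,0.005,220],[0,0,0,0,0,0,220]]'; python3 piv.py
cat > bar.py <<'E'
from h import *
import sys
def fit(f,c,cols,rows,zr=(12,170),rad=70):
    W=cloud(f)
    m=(np.abs(W[...,0]-c[0])<rad)&(np.abs(W[...,1]-c[1])<rad)&(W[...,2]>zr[0])&(W[...,2]<zr[1])
    k=np.zeros_like(m); k[rows[0]:rows[1],cols[0]:cols[1]]=1
    P=W[m&k]; c=P.mean(0); u,s_,v=np.linalg.svd(P-c,full_matrices=False)
    a=v[0]*np.sign(v[0][2]); print(len(P),"c",np.round(c,1),"axis",np.round(a,3),"tilt",np.round(np.degrees(np.arccos(a[2])),1),"s",np.round(s_/len(P)**.5,2), "zmin",np.percentile(P[:,2],1).round(1))
    return P
E
python3 -c "
from bar import *
fit(grab('wrist','6'),(530,-250),(200,310),(0,240))"
```

```text
time: 6.97
position: [530.8, -263.2, 138.7]
tool_rot: [-0.364, 0.931, 0.031, -0.015]
wrist_force: [-0.4, -2.6, -1.1]
finger_gap: 43.7
pivot now [ 530.  -272.7    4.9] tilt deg -47.2
t 6.97 p [ 530.8 -263.2  138.7] q [-0.2   0.01  2.08 -0.96  1.05  0.23] F [-0.4 -2.6 -1.1] M [-0.28 -0.27 -0.02] gap 43.7
ax x [ 0.998  0.069 -0.006] y [ 0.046 -0.733 -0.679] z [-0.051  0.677 -0.734]
12137 c [ 529.  -232.3   96.9] axis [ 0.005 -0.038  0.999] tilt 2.2 s [40.26 13.35  1.66] zmin 14.8
```

```bash
python3 -m jog '[[-0.02,0,0,0,-0.0018,0.002,220],[-0.02,0,0,0,-0.0018,0.002,220],[0,0,0,0,0,0,220],[0,0,0,0,0,0,220]]'; python3 piv.py; 
python3 -c "
from bar import *
fit(grab('wrist','7'),(530,-250),(200,310),(0,240))"
```

```text
time: 7.35
position: [530.4, -258.5, 138.3]
tool_rot: [-0.347, 0.937, 0.031, -0.014]
wrist_force: [-0.5, -0.9, -1.0]
finger_gap: 43.9
pivot now [ 530.2 -272.8    5. ] tilt deg -49.3
t 7.35 p [ 530.4 -258.5  138.3] q [-0.18  0.02  2.08 -1.    1.06  0.29] F [-0.5 -0.9 -1. ] M [ 0.46 -0.31  0.08] gap 43.9
ax x [ 0.998  0.067 -0.004] y [ 0.048 -0.757 -0.651] z [-0.047  0.65  -0.759]
12126 c [ 528.8 -229.    95.9] axis [ 0.001 -0.002  1.   ] tilt 0.1 s [39.93 13.37  1.68] zmin 14.6
```

The bar is vertical to 0.1° and the force is low. I'll release, then back off along the tool axis.

```bash
python3 -m jog '[[0,0,0,0,0,0,150],[0,0,0,0,0,0,120],[0,0,0,0,0,0,80],[0,0,0,0,0,0,40],[0,0,0,0,0,0,0]]'; python3 -m jog '[[0,0,0,0,0,0,0],[0,0,0,0,0,0,0],[0,0,0,0,0,0,0],[0,0,0,0,-0.01,0,0],[0,0,0,0,-0.02,0,0]]'; python3 -c "
from bar import *
show()
fit(grab('wrist','8'),(530,-250),(180,330),(0,220))"
```

```text
time: 7.82
position: [530.4, -257.9, 138.8]
tool_rot: [-0.346, 0.938, 0.032, -0.014]
wrist_force: [-0.1, 0.3, 0.8]
finger_gap: 65.2
time: 8.23
position: [527.5, -235.1, 156.7]
tool_rot: [-0.346, 0.938, 0.03, -0.015]
wrist_force: [-0.2, 0.1, 0.1]
finger_gap: 94.1
t 8.23 p [ 527.5 -235.1  156.7] q [-0.13 -0.02  2.08 -0.98  1.12  0.27] F [-0.2  0.1  0.1] M [ 0.45 -0.1  -0.09] gap 94.1
ax x [ 0.998  0.067 -0.008] y [ 0.046 -0.758 -0.65 ] z [-0.049  0.648 -0.76 ]
8380 c [ 528.4 -228.3   91.2] axis [-0.006  0.007  1.   ] tilt 0.5 s [39.25 12.79  0.94] zmin 14.0
```

View pics/wrist8.png

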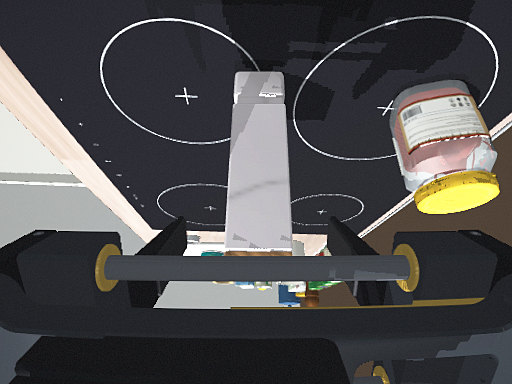

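The bar stands alone, running from about (258,85) to (258,250) with the fingers open at either side. I'll retract further.

```bash
python3 -m jog '[[0,0,0,0,-0.038,0,0],[0,0,0,0,-0.038,0,0],[0,0,0,0,-0.038,0,0],[0,0,0,0,-0.038,0,0],[0,0,0,0,-0.038,0,0]]'; python3 -c "
from bar import *
show(None,target_R(4,50))
f=grab('wrist','9'); grab('top','9')
W=cloud(f); m=(W[...,2]>170)&(W[...,2]<186)&(abs(W[...,0]-530)<50)&(abs(W[...,1]+250)<50); m[230:]=0
print(m.sum(), W[m].mean(0) if m.sum() else 0, rect(m,W) if m.sum()>4 else 0)
fit(f,(530,-250),(150,350),(0,230),(20,165),45)"
```

```text
time: 8.7
position: [519.0, -89.3, 283.1]
tool_rot: [-0.346, 0.938, 0.032, -0.014]
wrist_force: [0.6, -0.3, -0.5]
finger_gap: 94.8
t 8.7 p [519.  -89.3 283.1] q [ 0.15 -0.14  1.97 -0.87  1.47  0.25] F [ 0.6 -0.3 -0.5] M [ 0.38 -0.11  0.03] gap 94.8
ax x [ 0.998  0.069 -0.003] y [ 0.051 -0.759 -0.65 ] z [-0.047  0.648 -0.76 ]
rotvec [ 1.736e+00 -1.000e-03 -4.000e-03] deg 99.5
584 [ 529.52482129 -242.25572011  176.70025643] ((529.6266479492188, -248.48516845703125), (42.8953742980957, 44.25971221923828), 3.1466147899627686)
2493 c [ 528.4 -228.2   98.7] axis [-0.002  0.009  1.   ] tilt 0.5 s [41.67 12.62  0.96] zmin 21.9
```

View pics/wrist9.png

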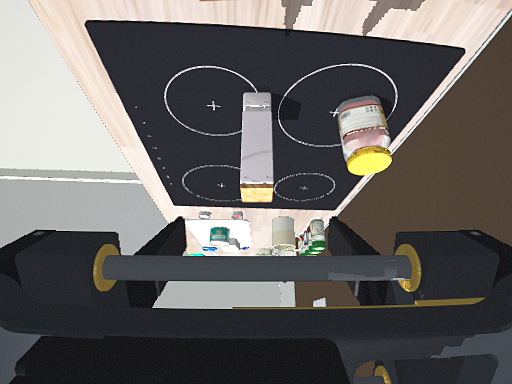

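View pics/top9.png

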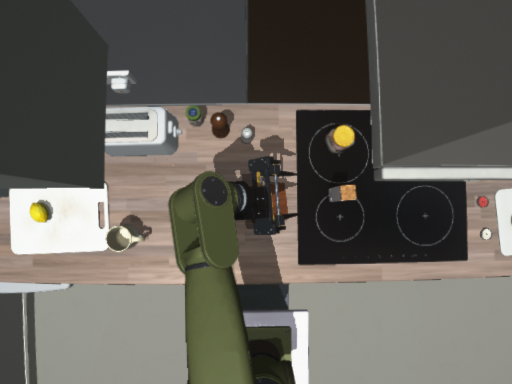

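The bar stands on its head with its cork top at px (344,193), and the top-face fit gives about (529.6,-248.5). Next I'll tilt the other way for the lay-over grasp.

```bash
for i in 1; do python3 -m jog '[[0.116,0,0,0,0,0,0],[0.116,0,0,0,0,0,0],[0.116,0,0,0,0,0,0],[0.116,0,0,0,0,0,0],[0.116,0,0,0,0,0,0]]'; python3 -m jog '[[0.116,0,0,0,0,0,0],[0.116,0,0,0,0,0,0],[0.116,0,0,0,0,0,0],[0.116,0,0,0,0,0,0],[0.116,0,0,0,0,0,0]]';python3 -m jog '[[0.116,0,0,0,0,0,0],[0.116,0,0,0,0,0,0],[0.116,0,0,0,0,0,0],[0.116,0,0,0,0,0,0],[0.116,0,0,0,0,0,0]]'; done; python3 -c "
from h import *
T=target_R(3.9,50); b=np.array([-.068,.998,0]); G=np.array([529,-250,147])-8*b; tp=G+19*T.apply([0,1,0]); print(tp)
show(tp-120*T.apply([0,1,0]),T)"
```

```text
time: 9.22
position: [519.6, -90.7, 282.0]
tool_rot: [-0.602, 0.798, 0.027, -0.022]
wrist_force: [-0.1, -0.3, -0.7]
finger_gap: 95.2
time: 9.63
position: [519.5, -91.6, 282.1]
tool_rot: [0.805, -0.593, -0.019, 0.028]
wrist_force: [-0.4, -0.2, -0.8]
finger_gap: 95.2
time: 10.05
position: [519.4, -92.0, 281.5]
tool_rot: [0.941, -0.338, -0.01, 0.032]
wrist_force: [0.3, 0.3, -1.0]
finger_gap: 95.0
[ 528.55404803 -243.46286054  134.78703542]
t 10.05 p [519.4 -92.  281.5] q [-0.62  0.09  1.75  0.67  1.88 -0.67] F [ 0.3  0.3 -1. ] M [-0.44 -0.1  -0.01] gap 95.0
ax x [ 0.998  0.067 -0.003] y [-0.054  0.769 -0.637] z [-0.04   0.635  0.771]
rotvec [-0.008 -0.003 -0.001] deg 0.5
shift in current tool (mm) [  -0.7 -143.6 -208.8] in target tool [  -1.2 -142.  -210. ]
```

```bash
python3 -m jog '[[0,0,0,0,-0.036,0,0],[0,0,0,0,-0.036,0,0],[0,0,0,0,-0.036,0,0],[0,0,0,0,-0.036,0,0]]'; python3 -m jog '[[0,0,0,0,0,-0.04,0],[0,0,0,0,0,-0.04,0],[0,0,0,0,0,-0.04,0],[0,0,0,0,0,-0.04,0],[0,0,0,0,0,-0.04,0]]';  python3 -m jog '[[0,0,0,0,0,-0.009,0],[0,0,0,0,0,0,0]]'; python3 -c "
from bar import *
T=target_R(3.9,50); b=np.array([-.068,.998,0]); G=np.array([529,-250,147])-8*b; tp=G+19*T.apply([0,1,0])
show(tp,T)
f=grab('wrist','10')
W=cloud(f); m=(W[...,2]>170)&(W[...,2]<186)&(abs(W[...,0]-530)<50)&(abs(W[...,1]+250)<50); m[230:]=0
print(m.sum(), W[m].mean(0) if m.sum() else 0, rect(m,W) if m.sum()>4 else 0)
fit(f,(530,-250),(150,350),(0,230),(20,165),45)"
```

```text
time: 10.38
position: [527.0, -202.8, 373.4]
tool_rot: [0.94, -0.34, -0.009, 0.033]
wrist_force: [1.1, 0.4, 0.6]
finger_gap: 95.4
time: 10.8
position: [535.0, -330.4, 217.6]
tool_rot: [0.94, -0.34, -0.009, 0.033]
wrist_force: [1.0, 0.6, 0.4]
finger_gap: 95.1
time: 10.97
position: [534.4, -335.2, 208.5]
tool_rot: [0.941, -0.338, -0.007, 0.033]
wrist_force: [0.1, 0.2, 0.0]
finger_gap: 95.1
t 10.97 p [ 534.4 -335.2  208.5] q [-0.86  0.49  1.39  0.52  1.98 -0.9 ] F [0.1 0.2 0. ] M [-0.44 -0.08  0.  ] gap 95.1
ax x [ 0.998  0.066 -0.009] y [-0.057  0.77  -0.635] z [-0.035  0.635  0.772]
rotvec [-0.009 -0.008 -0.005] deg 0.8
shift in current tool (mm) [  0.9 117.8   1.5] in target tool [  0.4 117.8   2.6]
1816 [ 530.03067646 -253.82418278  177.73186038] ((529.7984008789062, -250.27255249023438), (43.140262603759766, 43.971492767333984), 3.4220163822174072)
1480 c [ 531.2 -271.7  134.8] axis [-0.001  0.     1.   ] tilt 0.1 s [19.2  12.57  0.42] zmin 99.3
```

View pics/wrist10.png

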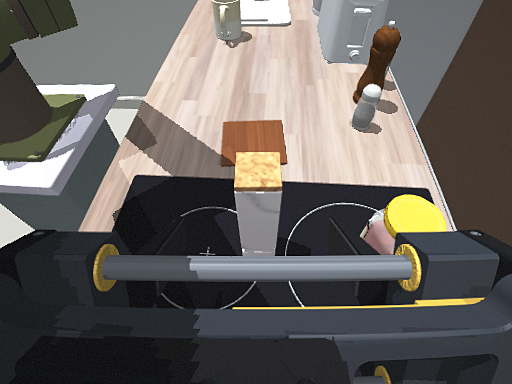

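The cork top is at (258,172), centred between the fingers, and the coaster beyond it at (253,140) is in line. I'll advance and grip.

```bash
python3 -m jog '[[0,0,0,0,0.03,0,0],[0,0,0,0,0.03,0.001,0],[0,0,0,0.001,0.03,0.001,0],[0,0,0,0,0.028,0,0],[0,0,0,0,0,0,0]]'; python3 -m jog '[[0,0,0,0,0,0,100],[0,0,0,0,0,0,180],[0,0,0,0,0,0,220],[0,0,0,0,0,0,220],[0,0,0,0,0,0,220]]' 30; python3 -m jog '[[0,0,0,0,0,0,220],[0,0,0,0,0,0,220],[0,0,0,0,0,0,220],[0,0,0,0,0,0,220]]';  python3 -c "
from bar import *
T=target_R(3.9,50); b=np.array([-.068,.998,0]); G=np.array([529,-250,147])-8*b; tp=G+19*T.apply([0,1,0])
show(tp,T)
s,r,p=st(); fx=r.apply([0,-19,0])+p; print('grasp',fx)
fit(grab('wrist','11'),(530,-250),(200,310),(0,240),(60,190))"
```

```text
time: 11.43
position: [529.1, -237.8, 138.2]
tool_rot: [0.94, -0.339, -0.009, 0.035]
wrist_force: [-0.5, -0.0, -1.1]
finger_gap: 94.7
time: 11.85
position: [530.9, -244.1, 140.2]
tool_rot: [0.939, -0.341, -0.011, 0.032]
wrist_force: [0.5, -0.0, -0.5]
finger_gap: 67.0
time: 12.18
position: [530.1, -243.1, 139.1]
tool_rot: [0.94, -0.34, -0.01, 0.033]
wrist_force: [-0.1, -1.6, 0.7]
finger_gap: 44.4
t 12.18 p [ 530.1 -243.1  139.1] q [-0.78  0.42  1.61  0.55  1.81 -0.91] F [-0.1 -1.6  0.7] M [-0.45 -0.02  0.11] gap 44.4
ax x [ 0.998  0.069 -0.005] y [-0.056  0.766 -0.64 ] z [-0.041  0.639  0.768]
rotvec [-0.004 -0.003 -0.004] deg 0.3
shift in current tool (mm) [-1.6  2.6 -3.4] in target tool [-1.6  2.6 -3.4]
grasp [ 531.20543783 -257.7079898   151.22636039]
4969 c [ 531.1 -248.8  177.3] axis [0.996 0.088 0.002] tilt 89.9 s [13.87 10.38  3.75] zmin 158.9
```

View pics/wrist11.png

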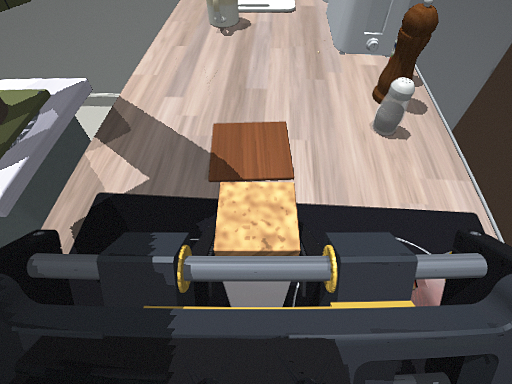

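```bash
python3 -m jog '[[0,-0.013,0.0155,0,0,0,220],[0,-0.013,0.0155,0,0,0,220],[0,0,0,0,0,0,220]]' 35;  python3 -c "
from bar import *; from piv import save
show(None,target_R(6.2,50))
P=np.array([529.8-22*.108,-250+22*.994,6]); save(P)
s,r,p=st(); pt=r.inv().apply(P-p); print('pt',pt)
for d in (.05,.06):
    Rr=R.from_rotvec([-d,0,0]); print(d,np.round(pt-Rr.apply(pt),2))
fit(grab('wrist','12'),(530,-250),(200,310),(0,240),(60,190))"
```

```text
time: 12.48
position: [530.4, -243.3, 139.1]
tool_rot: [0.939, -0.34, -0.017, 0.053]
wrist_force: [-2.1, -3.0, 0.6]
finger_gap: 43.7
t 12.48 p [ 530.4 -243.3  139.1] q [-0.77  0.44  1.59  0.53  1.83 -0.94] F [-2.1 -3.   0.6] M [-0.71  0.23  0.36] gap 43.7
ax x [ 0.994  0.111 -0.005] y [-0.088  0.763 -0.641] z [-0.067  0.637  0.768]
rotvec [-0.003 -0.002 -0.006] deg 0.4
pt [ -0.60292421  97.10982265 -92.31164376]
0.05 [0.   4.74 4.74]
0.06 [0.   5.71 5.66]
4970 c [ 531.7 -248.9  177.3] axis [0.991 0.134 0.   ] tilt 90.0 s [13.87 10.39  3.75] zmin 159.0
```

```bash
python3 -m jog '[[-0.06,0,0,0,0.0057,0.0056,220],[-0.06,0,0,0,0.0057,0.0056,220],[-0.06,0,0,0,0.0057,0.0056,220],[0,0,0,0,0,0,220]]'; python3 piv.py;  python3 -c "
from bar import *
fit(grab('wrist','13'),(530,-230),(200,310),(0,240),(60,200))"
```

```text
time: 12.87
position: [527.9, -217.2, 140.1]
tool_rot: [0.904, -0.424, -0.022, 0.051]
wrist_force: [0.5, 0.5, -6.2]
finger_gap: 43.9
pivot now [ 528.  -226.1    6.4] tilt deg 39.6
t 12.87 p [ 527.9 -217.2  140.1] q [-0.71  0.31  1.68  0.45  1.69 -0.89] F [ 0.5  0.5 -6.2] M [-0.85 -0.36 -0.09] gap 43.9
ax x [ 0.994  0.111 -0.003] y [-0.073  0.635 -0.769] z [-0.084  0.764  0.639]
4976 c [ 528.3 -215.9  179.2] axis [-0.991 -0.131  0.002] tilt 89.9 s [13.87 10.35  3.72] zmin 160.9
```

View pics/wrist13.png

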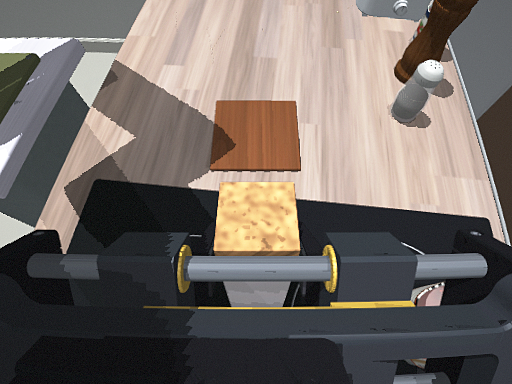

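```bash
python3 -m jog '[[-0.06,0,0,0,0.0058,0.0054,220],[-0.06,0,0,0,0.0058,0.0054,220],[-0.06,0,0,0,0.0058,0.0054,220],[-0.06,0,0,0,0.0058,0.0054,220],[-0.06,0,0,0,0.0057,0.0055,220]]'; python3 piv.py;python3 -m jog '[[-0.06,0,0,0,0.0057,0.0056,220],[-0.06,0,0,0,0.0057,0.0056,220],[-0.06,0,0,0,0.0057,0.0056,220],[-0.06,0,0,0,0.0057,0.0056,220],[-0.06,0,0,0,0.0057,0.0056,220]]'; python3 piv.py;  python3 -c "
from bar import *
fit(grab('wrist','14'),(520,-120),(200,310),(0,240),(60,200))"
```

```text
time: 13.33
position: [523.6, -180.1, 130.0]
tool_rot: [0.832, -0.553, -0.028, 0.046]
wrist_force: [-0.2, 2.4, -1.6]
finger_gap: 43.6
pivot now [ 527.6 -227.4    4.8] tilt deg 22.7
t 13.33 p [ 523.6 -180.1  130. ] q [-0.59  0.13  1.83  0.3   1.45 -0.77] F [-0.2  2.4 -1.6] M [ 0.32 -0.04  0.  ] gap 43.6
ax x [ 0.994  0.109 -0.004] y [-0.046  0.385 -0.922] z [-0.099  0.917  0.388]
time: 13.75
position: [519.7, -145.6, 110.1]
tool_rot: [0.739, -0.671, -0.035, 0.042]
wrist_force: [0.3, 2.7, -1.8]
finger_gap: 43.9
pivot now [ 527.6 -227.7    4.5] tilt deg 5.5
t 13.75 p [ 519.7 -145.6  110.1] q [-0.42 -0.    1.97  0.09  1.23 -0.56] F [ 0.3  2.7 -1.8] M [ 0.22 -0.07  0.02] gap 43.9
ax x [ 0.994  0.108 -0.004] y [-0.015  0.096 -0.995] z [-0.107  0.989  0.097]
5032 c [ 517.7 -122.3  142.7] axis [-0.993 -0.119  0.008] tilt 89.6 s [13.8  10.51  3.72] zmin 127.9
```

View pics/wrist14.png

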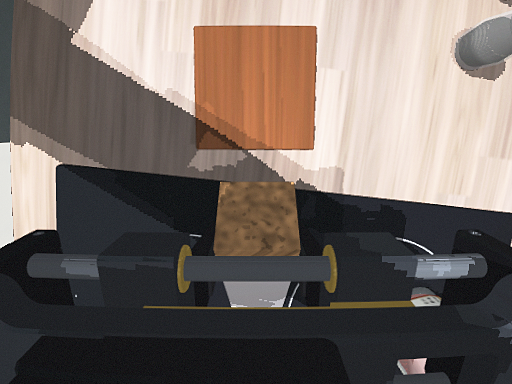

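The cork face at (258,215) is aligned with the coaster at (255,88). The forces are gentle, so I'll continue.

```bash
python3 -m jog '[[-0.06,0,0,0,0.0057,0.0056,220],[-0.06,0,0,0,0.0057,0.0056,220],[-0.06,0,0,0,0.0057,0.0056,220],[-0.06,0,0,0,0.0057,0.0056,220],[-0.06,0,0,0,0.0057,0.0056,220]]'; python3 piv.py; python3 -m jog '[[-0.06,0,0,0,0.0057,0.0056,220],[-0.06,0,0,0,0.0057,0.0056,220],[-0.06,0,0,0,0.0057,0.0056,220],[-0.06,0,0,0,0.0057,0.0056,220],[0,0,0,0,0,0,220]]'; python3 piv.py;   python3 -c "
from bar import *
grab('top','15');f=grab('wrist','15')"
```

```text
time: 14.22
position: [516.5, -119.5, 80.5]
tool_rot: [-0.63, 0.775, 0.041, -0.036]
wrist_force: [1.3, -2.1, -4.8]
finger_gap: 43.9
pivot now [ 527.4 -229.1    4.2] tilt deg -11.7
t 14.22 p [ 516.5 -119.5   80.5] q [-0.22 -0.04  2.07 -0.22  1.06 -0.23] F [ 1.3 -2.1 -4.8] M [ 0.01 -0.14  0.03] gap 43.9
ax x [ 0.994  0.108 -0.005] y [ 0.017 -0.203 -0.979] z [-0.107  0.973 -0.203]
time: 14.63
position: [513.2, -103.4, 49.9]
tool_rot: [-0.533, 0.844, 0.045, -0.034]
wrist_force: [0.4, -1.4, -3.0]
finger_gap: 43.9
pivot now [ 526.1 -227.7    1.8] tilt deg -25.3
t 14.63 p [ 513.2 -103.4   49.9] q [-0.06  0.01  2.13 -0.53  1.    0.11] F [ 0.4 -1.4 -3. ] M [ 0.17 -0.17 -0.02] gap 43.9
ax x [ 0.994  0.112 -0.01 ] y [ 0.039 -0.427 -0.903] z [-0.105  0.897 -0.429]
```

View pics/wrist15.png

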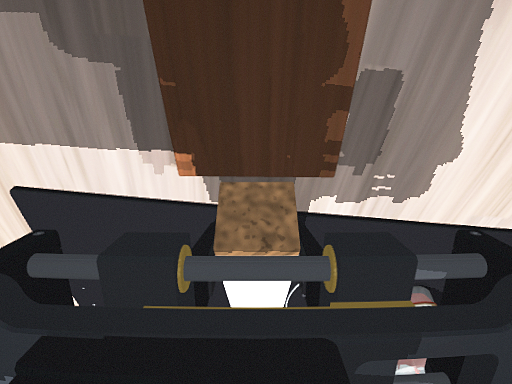

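View pics/top15.png

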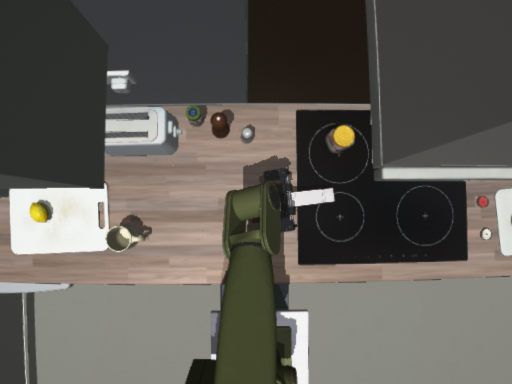

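```bash
python3 -m jog '[[-0.05,0,0,0,0.0047,0.0047,220],[-0.05,0,0,0,0.0047,0.0047,220],[-0.05,0,0,0,0.0047,0.0047,220],[-0.05,0,0,0,0.0047,0.0047,220],[0,0,0,0,0,0,220]]'; python3 piv.py;   python3 -c "
from bar import *
f=grab('top','16')
W=cloud(f); im=f['frame'].astype(int)
k=np.zeros(W.shape[:2],bool); k[180:215,292:340]=1
m=k&(im.min(-1)>150)&(W[...,2]>20); P=W[m]; print(m.sum())
A=np.c_[P[:,:2]-P[:,:2].mean(0),np.ones(len(P))]; c=np.linalg.lstsq(A,P[:,2],rcond=None)[0]; print(P.mean(0),c,P.max(0),P.min(0))
"
```

```text
time: 15.15
position: [512.1, -97.9, 25.1]
tool_rot: [-0.447, 0.893, 0.046, -0.028]
wrist_force: [-1.5, -0.3, -4.7]
finger_gap: 43.9
pivot now [ 525.6 -229.3    2.7] tilt deg -36.7
t 15.15 p [512.1 -97.9  25.1] q [ 0.05  0.1   2.14 -0.78  1.02  0.4 ] F [-1.5 -0.3 -4.7] M [ 1.02  0.27 -0.29] gap 43.9
ax x [ 0.994  0.108 -0.009] y [ 0.058 -0.597 -0.8  ] z [-0.092  0.795 -0.599]
540
[ 519.82042156 -165.5279302    51.86980915] [-9.46598754e-03  4.28811508e-02  5.18698092e+01] [ 545.45766506 -103.99463947   60.35446311] [ 492.57485743 -229.88421927   24.10367193]
```

```bash
python3 -m jog '[[-0.02,0,0,0,0.0019,0.0019,220],[-0.015,0,0,0,0.0014,0.0014,220],[-0.01,0,0,0,0.0010,0.0010,220],[0,0,0,0,0,0,220],[0,0,0,0,0,0,220]]'; python3 piv.py;   python3 -c "
from bar import *
f=grab('top','17')
W=cloud(f); im=f['frame'].astype(int)
k=np.zeros(W.shape[:2],bool); k[180:215,292:340]=1
m=k&(im.min(-1)>190)&(W[...,2]>35); P=W[m]; print(m.sum())
A=np.c_[P[:,:2]-P[:,:2].mean(0),np.ones(len(P))]; c=np.linalg.lstsq(A,P[:,2],rcond=None)[0]; print(P.mean(0),c,P.max(0),P.min(0))
"
```

```text
time: 15.62
position: [513.8, -97.4, 21.4]
tool_rot: [-0.427, 0.903, 0.048, -0.025]
wrist_force: [0.6, -0.7, -7.1]
finger_gap: 43.9
pivot now [ 527.5 -229.7    5. ] tilt deg -39.3
t 15.62 p [513.8 -97.4  21.4] q [ 0.07  0.12  2.14 -0.83  1.03  0.46] F [ 0.6 -0.7 -7.1] M [1.45 0.04 0.01] gap 43.9
ax x [ 0.994  0.108 -0.004] y [ 0.066 -0.631 -0.773] z [-0.086  0.768 -0.635]
512
[ 521.18023706 -163.73172799   51.23918622] [-1.19260451e-02  5.40664031e-03  5.12391862e+01] [ 545.39409506 -104.32723503   58.43024705] [ 495.66752329 -228.17037231   44.31839361]
```

Fz ≈ -7 N means I'm carrying most of its weight. I'll ease down about 1 mm and watch the force.

```bash
python3 -m jog '[[0,0,0,0,0.0008,-0.0006,220],[0,0,0,0,0,0,220],[0,0,0,0,0,0,220]]'; python3 -m jog '[[0,0,0,0,0.0008,-0.0006,220],[0,0,0,0,0,0,220],[0,0,0,0,0,0,220]]'
```

```text
time: 15.92
position: [514.1, -98.3, 21.5]
tool_rot: [-0.426, 0.903, 0.049, -0.025]
wrist_force: [-1.0, -0.3, -6.2]
finger_gap: 43.9
time: 16.17
position: [514.1, -99.2, 21.0]
tool_rot: [-0.426, 0.903, 0.049, -0.025]
wrist_force: [0.1, -0.5, -6.7]
finger_gap: 43.7
```

```bash
python3 -m jog '[[0,0,0,0,0.0008,-0.0006,220],[0,0,0,0,0,0,220],[0,0,0,0,0,0,220]]'; python3 -m jog '[[0,0,0,0,0.0008,-0.0006,220],[0,0,0,0,0,0,220],[0,0,0,0,0,0,220]]'; python3 -c "
from bar import *
f=grab('top','18')
W=cloud(f); im=f['frame'].astype(int)
k=np.zeros(W.shape[:2],bool); k[180:215,292:340]=1
m=k&(im.min(-1)>190)&(W[...,2]>35); P=W[m]; print(m.sum())
A=np.c_[P[:,:2]-P[:,:2].mean(0),np.ones(len(P))]; c=np.linalg.lstsq(A,P[:,2],rcond=None)[0]; print(P.mean(0),c)
show()
"
```

```text
time: 16.42
position: [514.2, -100.2, 20.8]
tool_rot: [-0.426, 0.903, 0.049, -0.025]
wrist_force: [0.2, 0.2, -5.6]
finger_gap: 44.0
time: 16.67
position: [514.3, -101.1, 20.6]
tool_rot: [-0.426, 0.903, 0.049, -0.025]
wrist_force: [-0.5, -1.0, -6.0]
finger_gap: 44.1
528
[ 521.51237857 -165.74262522   50.44672292] [5.76445231e-03 5.35291792e-03 5.04467229e+01]
t 16.72 p [ 514.3 -101.1   20.6] q [ 0.06  0.12  2.14 -0.84  1.03  0.46] F [-0.   0.1 -6.4] M [1.5  0.06 0.02] gap 44.2
ax x [ 0.994  0.109 -0.004] y [ 0.066 -0.632 -0.772] z [-0.087  0.767 -0.636]
```

I had the z sign wrong, so those steps mostly slid it about 4 mm toward -y. This is the correct downward direction.

```bash
python3 -m jog '[[0,0,0,0,0.0008,0.0006,220],[0,0,0,0,0,0,220],[0,0,0,0,0,0,220]]'; python3 -m jog '[[0,0,0,0,0.0008,0.0006,220],[0,0,0,0,0,0,220],[0,0,0,0,0,0,220]]'
```

```text
time: 16.97
position: [514.5, -101.2, 19.7]
tool_rot: [-0.426, 0.903, 0.049, -0.025]
wrist_force: [1.0, -0.7, -6.9]
finger_gap: 44.1
time: 17.22
position: [514.6, -101.4, 19.7]
tool_rot: [-0.425, 0.903, 0.048, -0.025]
wrist_force: [-5.0, 2.2, 3.3]
finger_gap: 43.7
```

Contact. I'll open gently.

```bash
python3 -m jog '[[0,0,0,0,0,0,150],[0,0,0,0,0,0,110],[0,0,0,0,0,0,60],[0,0,0,0,0,0,0],[0,0,0,0,0,0,0]]'; python3 -m jog '[[0,0,0,0,0,0,0],[0,0,0,0,0,0,0],[0,0,0,0,0,0,0],[0,0,0,0,-0.015,0,0],[0,0,0,0,-0.03,0,0]]'; python3 -m jog '[[0,0,0,0,-0.038,0,0],[0,0,0,0,-0.038,0,0],[0,0,0,0,-0.038,0,0],[0,0,0,0,-0.038,0,0],[0,0,0,0,-0.038,0,0]]'; python3 -c "
from bar import *
show(None,target_R(6.2,50))
f=grab('wrist','19');grab('top','19')
W=cloud(f); m=(W[...,2]>42)&(W[...,2]<58)&(abs(W[...,0]-515)<60)&(W[...,1]>-250)&(W[...,1]<-20); m[235:]=0
print(m.sum(), W[m].mean(0), rect(m,W))"
```

```text
time: 17.63
position: [515.0, -101.4, 19.1]
tool_rot: [-0.426, 0.903, 0.049, -0.025]
wrist_force: [-0.6, -0.6, -0.0]
finger_gap: 65.2
time: 18.05
position: [508.6, -73.8, 50.8]
tool_rot: [-0.426, 0.903, 0.046, -0.028]
wrist_force: [-0.0, 0.7, -0.7]
finger_gap: 94.0
time: 18.47
position: [498.2, 48.4, 201.5]
tool_rot: [-0.426, 0.903, 0.049, -0.025]
wrist_force: [0.9, 0.3, -0.5]
finger_gap: 94.8
t 18.47 p [498.2  48.4 201.5] q [ 0.35 -0.07  1.99 -0.67  1.46  0.4 ] F [ 0.9  0.3 -0.5] M [ 0.36 -0.11  0.03] gap 94.8
ax x [ 0.994  0.109 -0.004] y [ 0.067 -0.632 -0.772] z [-0.087  0.767 -0.636]
rotvec [ 1.561e+00  1.000e-03 -4.000e-03] deg 89.5
1885 [ 517.79143983 -125.73119096   49.2854239 ] ((519.8216552734375, -144.63653564453125), (43.917240142822266, 171.76243591308594), 6.191319942474365)
```

View pics/wrist19.png

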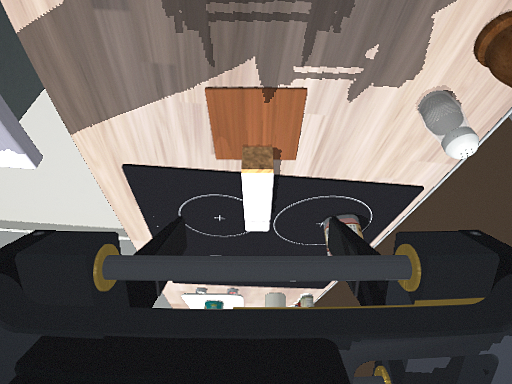

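View pics/top19.png

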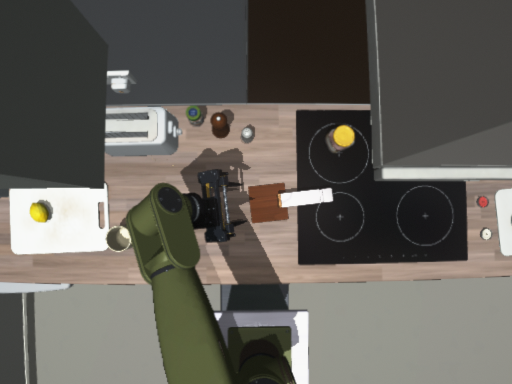

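It lies level, with the cork foot on the coaster at px (283,200) in the top view. The rectangle fit gives 172 x 44 mm, centre (519.8,-144.6), yaw 6.2°. Next is the re-tilt for the last tip-up.

```bash
python3 -m jog '[[0.1115,0,0,0,-0.01,0,0],[0.1115,0,0,0,-0.01,0,0],[0.1115,0,0,0,-0.01,0,0],[0.1115,0,0,0,0,0,0],[0.1115,0,0,0,0,0,0]]'; python3 -m jog '[[0.1115,0,0,0,0,0,0],[0.1115,0,0,0,0,0,0],[0.1115,0,0,0,0,0,0],[0.1115,0,0,0,0,0,0],[0.1115,0,0,0,0,0,0]]';python3 -m jog '[[0.1115,0,0,0,0,0,0],[0.1115,0,0,0,0,0,0],[0.1115,0,0,0,0,0,0],[0.1115,0,0,0,0,0,0],[0,0,0,0,0,0,0]]'; python3 -c "
from h import *
T=target_R(6.2,50); b=np.array([-.108,.994,0]); G=np.array([519.8,-144.6,36])-60*b; tp=G+19*T.apply([0,1,0]); print(tp)
show(tp-120*T.apply([0,1,0]),T)"
```

```text
time: 18.98
position: [497.6, 63.8, 226.2]
tool_rot: [-0.66, 0.749, 0.041, -0.037]
wrist_force: [0.8, -0.2, -0.8]
finger_gap: 94.5
time: 19.4
position: [497.2, 62.8, 225.3]
tool_rot: [0.841, -0.539, -0.028, 0.046]
wrist_force: [-0.5, -0.1, -0.5]
finger_gap: 94.8
time: 19.82
position: [495.6, 61.7, 220.6]
tool_rot: [0.939, -0.34, -0.012, 0.051]
wrist_force: [-1.2, 0.3, -1.8]
finger_gap: 95.1
[ 524.70808618 -189.77028739   23.78703542]
t 19.82 p [495.6  61.7 220.6] q [-0.4  -0.02  1.97  0.74  1.68 -0.61] F [-1.2  0.3 -1.8] M [-0.39 -0.17  0.03] gap 95.1
ax x [ 0.994  0.105 -0.012] y [-0.088  0.764 -0.64 ] z [-0.058  0.637  0.769]
rotvec [-0.004 -0.011 -0.005] deg 0.8
shift in current tool (mm) [   4.3 -188.7 -312.7] in target tool [   1.7 -187.4 -313.5]
```

```bash
python3 -m jog '[[0,0,0,0,-0.038,0,0],[0,0,0,0,-0.038,0,0],[0,0,0,0,-0.038,0,0],[0,0,0,0,-0.038,0,0],[0,0,0,0,-0.038,0,0]]'; python3 -m jog '[[0,0,0,0,0,-0.039,0],[0,0,0,0,0,-0.039,0],[0,0,0,0,0,-0.039,0],[0,0,0,0,0,-0.039,0],[0,0,0,0,0,-0.039,0]]';  python3 -m jog '[[0,0,0,0,0,-0.039,0],[0,0,0,0,0,-0.039,0],[0,0,0,0,0,-0.039,0],[0,0,0,0,0,0,0]]'; python3 -c "
from bar import *
T=target_R(6.2,50); b=np.array([-.108,.994,0]); G=np.array([519.8,-144.6,36])-60*b; tp=G+19*T.apply([0,1,0])
show(tp,T)
f=grab('wrist','20')
W=cloud(f); m=(W[...,2]>42)&(W[...,2]<58)&(abs(W[...,0]-519)<60)&(W[...,1]>-250)&(W[...,1]<-20); m[245:]=0
print(m.sum(), W[m].mean(0), rect(m,W))"
```

```text
time: 20.23
position: [513.2, -82.0, 348.3]
tool_rot: [0.938, -0.343, -0.016, 0.052]
wrist_force: [0.5, -0.1, -0.7]
finger_gap: 95.3
time: 20.65
position: [526.5, -206.7, 196.5]
tool_rot: [0.938, -0.343, -0.017, 0.052]
wrist_force: [0.7, 0.6, 0.8]
finger_gap: 95.3
time: 20.98
position: [531.8, -281.6, 99.8]
tool_rot: [0.939, -0.34, -0.012, 0.052]
wrist_force: [-1.5, 0.6, -1.1]
finger_gap: 95.3
t 20.98 p [ 531.8 -281.6   99.8] q [-0.81  0.53  1.53  0.5   1.81 -0.97] F [-1.5  0.6 -1.1] M [-0.42 -0.1   0.02] gap 95.3
ax x [ 0.994  0.106 -0.014] y [-0.091  0.763 -0.64 ] z [-0.058  0.637  0.768]
rotvec [-0.004 -0.011 -0.008] deg 0.8
shift in current tool (mm) [  3.7 119.4   0.5] in target tool [  2.9 119.4   1. ]
4759 [ 521.75128445 -163.27517185   49.64658462] ((519.9471435546875, -146.39112854003906), (44.24311828613281, 172.48916625976562), 6.180148601531982)
```

View pics/wrist20.png

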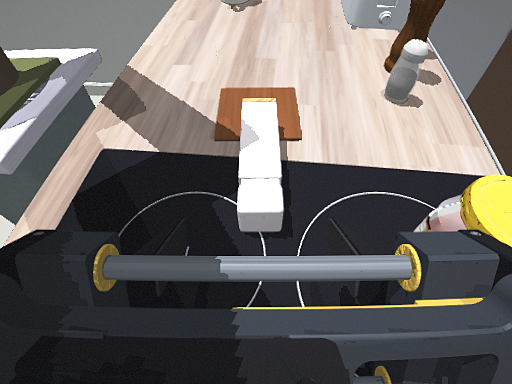

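The head is at (260,215), centred between the fingers, and the jar at (470,215) is clear to the right. I'll advance and grip.

```bash
python3 -m jog '[[0,0,0,0.001,0.03,0,0],[0,0,0,0.001,0.03,0,0],[0,0,0,0.001,0.03,0,0],[0,0,0,0,0.028,0,0],[0,0,0,0,0,0,0]]'; python3 -m jog '[[0,0,0,0,0,0,100],[0,0,0,0,0,0,180],[0,0,0,0,0,0,220],[0,0,0,0,0,0,220],[0,0,0,0,0,0,220]]' 35; python3 -m jog '[[0,0,0,0,0,0,220],[0,0,0,0,0,0,220],[0,0,0,0,0,0,220],[0,0,0,0,0,0,220]]';  python3 -c "
from bar import *
T=target_R(6.2,50); b=np.array([-.108,.994,0]); G=np.array([519.8,-144.6,36])-60*b; tp=G+19*T.apply([0,1,0])
show(tp,T); s,r,p=st(); print('slide 6mm along b in tool',r.inv().apply(b*6))
grab('wrist','21')"
```

```text
time: 21.45
position: [525.0, -185.0, 31.0]
tool_rot: [0.939, -0.34, -0.015, 0.055]
wrist_force: [-0.5, -0.1, -1.2]
finger_gap: 95.1
time: 21.87
position: [528.0, -191.7, 33.6]
tool_rot: [0.938, -0.343, -0.018, 0.051]
wrist_force: [0.1, -0.4, 0.8]
finger_gap: 67.0
time: 22.2
position: [526.4, -190.8, 32.5]
tool_rot: [0.938, -0.342, -0.016, 0.053]
wrist_force: [-3.5, -1.5, 3.2]
finger_gap: 43.7
t 22.2 p [ 526.4 -190.8   32.5] q [-0.72  0.51  1.7   0.54  1.65 -0.99] F [-3.5 -1.5  3.2] M [-0.36  0.29  0.61] gap 43.7
ax x [ 0.994  0.11  -0.006] y [-0.088  0.761 -0.643] z [-0.067  0.639  0.766]
rotvec [ 0.    -0.003 -0.005] deg 0.3
shift in current tool (mm) [-1.5  6.5 -5.9] in target tool [-1.5  6.5 -5.9]
slide 6mm along b in tool [0.01436515 4.59544058 3.85628312]
```

View pics/wrist21.png

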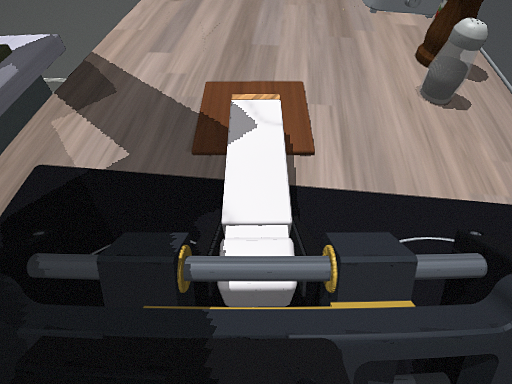

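Gripped, but the pads sit 8 mm higher than planned. I'll reopen, go down 8 mm and re-grip.

```bash
python3 -m jog '[[0,0,0,0,0,0,100],[0,0,0,0,0,0,60],[0,0,0,0,0,0,60],[0,0,0,0,0.003,-0.003,60],[0,0,0,0,0.003,-0.003,60]]'; python3 -c "
from bar import *
T=target_R(6.2,50); b=np.array([-.108,.994,0]); G=np.array([519.8,-144.6,36])-60*b; tp=G+19*T.apply([0,1,0])
show(tp,T)"
```

```text
time: 22.67
position: [527.5, -189.7, 23.8]
tool_rot: [0.938, -0.342, -0.017, 0.052]
wrist_force: [0.2, 0.5, -0.2]
finger_gap: 70.5
t 22.67 p [ 527.5 -189.7   23.8] q [-0.72  0.52  1.7   0.54  1.63 -1.  ] F [ 0.2  0.5 -0.2] M [-0.4  -0.15  0.02] gap 70.5
ax x [ 0.994  0.109 -0.003] y [-0.085  0.761 -0.644] z [-0.068  0.64   0.765]
rotvec [ 0.001 -0.002 -0.003] deg 0.2
shift in current tool (mm) [-2.7  0.2  0.2] in target tool [-2.7  0.2  0.2]
```

```bash
python3 -m jog '[[0,0,0,-0.002,0,0,60],[0,0,0,0,0,0,140],[0,0,0,0,0,0,200],[0,0,0,0,0,0,220],[0,0,0,0,0,0,220]]' 35; python3 -m jog '[[0,0,0,0,0,0,220],[0,0,0,0,0,0,220],[0,0,0,0.0,0.0015,0.0013,220],[0,0,0,0,0.0015,0.0013,220],[0,0,0,0,0.0015,0.0013,220]]';  python3 -m jog '[[0,0,0,0,0,0,220],[0,0,0,0,0,0,220]]'; python3 -c "
from bar import *
show()
f=grab('wrist','22'); 
W=cloud(f); m=(W[...,2]>42)&(W[...,2]<58)&(abs(W[...,0]-519)<60)&(W[...,1]>-180)&(W[...,1]<-20); m[220:]=0
print(m.sum(), W[m].mean(0), rect(m,W))
P=W[m]; i=P[:,1].argsort()[-60:]; print(P[i].mean(0), P[:,1].max())"
```

```text
time: 23.08
position: [525.2, -190.0, 24.1]
tool_rot: [0.938, -0.342, -0.017, 0.052]
wrist_force: [-0.4, -0.3, 0.3]
finger_gap: 51.6
time: 23.5
position: [524.7, -184.4, 24.1]
tool_rot: [0.938, -0.342, -0.017, 0.052]
wrist_force: [0.6, -4.4, 0.4]
finger_gap: 43.6
time: 23.67
position: [524.6, -184.0, 24.1]
tool_rot: [0.938, -0.342, -0.017, 0.052]
wrist_force: [0.2, -2.6, -0.2]
finger_gap: 43.8
t 23.67 p [ 524.6 -184.    24.1] q [-0.71  0.51  1.72  0.55  1.63 -1.  ] F [ 0.2 -2.6 -0.2] M [-0.67 -0.32 -0.18] gap 43.8
ax x [ 0.994  0.109 -0.004] y [-0.086  0.761 -0.643] z [-0.067  0.64   0.766]
7621 [ 519.26290819 -129.21000352   50.09917332] ((517.7913818359375, -118.04573822021484), (44.32670211791992, 129.25454711914062), 6.422118663787842)
[519.2293647  -54.86210486  49.6207929 ] -52.48471461009038
```

View pics/wrist22.png

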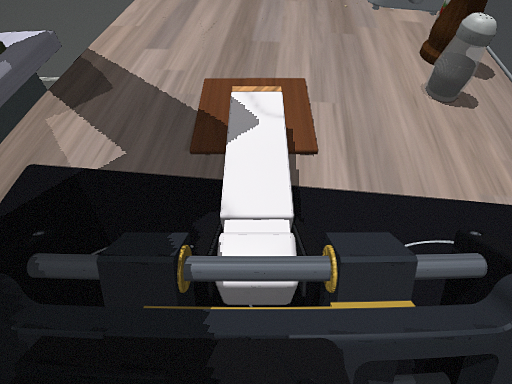

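```bash
python3 -c "
from bar import *; from piv import save
P=np.array([510.5,-54.2,6]); save(P)
s,r,p=st(); pt=r.inv().apply(P-p); print('pt',pt)
for d in (.02,.05,.06):
    Rr=R.from_rotvec([-d,0,0]); print(d,np.round(pt-Rr.apply(pt),2))"
```

```text
pt [  0.2085585  111.63574205  70.10380437]
0.02 [ 0.   -1.38  2.25]
0.05 [-0.   -3.36  5.67]
0.06 [ 0.   -4.    6.82]
```

```bash
python3 -m jog '[[-0.06,0,0,0,-0.004,0.0068,220],[-0.06,0,0,0,-0.004,0.0068,220],[-0.06,0,0,0,-0.004,0.0068,220],[-0.06,0,0,0,-0.004,0.0068,220],[0,0,0,0,0,0,220]]'; python3 piv.py;  python3 -m jog '[[-0.06,0,0,0,-0.004,0.0068,220],[-0.06,0,0,0,-0.004,0.0068,220],[-0.06,0,0,0,-0.004,0.0068,220],[-0.06,0,0,0,-0.004,0.0068,220],[-0.06,0,0,0,-0.004,0.0068,220]]'; python3 piv.py; python3 -c "
from bar import *
grab('wrist','23')"
```

```text
time: 24.13
position: [523.9, -174.8, 55.9]
tool_rot: [0.89, -0.453, -0.024, 0.05]
wrist_force: [2.1, 0.4, -6.5]
finger_gap: 43.7
pivot now [510.4 -53.2   6.8] tilt deg 35.8
t 24.13 p [ 523.9 -174.8   55.9] q [-0.65  0.32  1.8   0.44  1.49 -0.9 ] F [ 2.1  0.4 -6.5] M [-1.16 -0.35 -0.12] gap 43.7
ax x [ 0.994  0.112 -0.002] y [-0.068  0.584 -0.809] z [-0.089  0.804  0.588]
time: 24.55
position: [520.6, -156.1, 87.0]
tool_rot: [0.813, -0.58, -0.029, 0.046]
wrist_force: [0.1, 0.2, -5.7]
finger_gap: 43.7
pivot now [509.  -54.1   4.3] tilt deg 18.9
t 24.55 p [ 520.6 -156.1   87. ] q [-0.53  0.12  1.91  0.27  1.33 -0.73] F [ 0.1  0.2 -5.7] M [-0.88 -0.33 -0.09] gap 43.7
ax x [ 0.994  0.109 -0.007] y [-0.042  0.323 -0.945] z [-0.101  0.94   0.326]
```

View pics/wrist23.png

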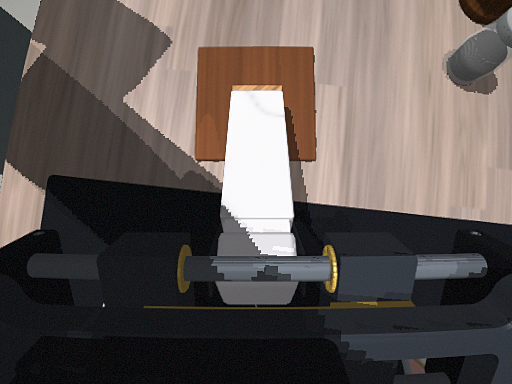

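```bash
python3 -m jog '[[-0.06,0,0,0,-0.0037,0.0068,220],[-0.06,0,0,0,-0.0038,0.0068,220],[-0.06,0,0,0,-0.0038,0.0068,220],[-0.06,0,0,0,-0.004,0.0068,220],[-0.06,0,0,0,-0.004,0.0068,220]]'; python3 piv.py;  python3 -m jog '[[-0.06,0,0,0,-0.004,0.0068,220],[-0.06,0,0,0,-0.004,0.0068,220],[-0.06,0,0,0,-0.004,0.0068,220],[-0.06,0,0,0,-0.004,0.0068,220],[-0.06,0,0,0,-0.004,0.0068,220]]'; python3 piv.py; python3 -c "
from bar import *
fit(grab('wrist','24'),(508,-40),(220,295),(70,215),(15,165))"
```

```text
time: 25.02
position: [517.6, -127.1, 113.6]
tool_rot: [0.717, -0.695, -0.035, 0.042]
wrist_force: [-0.1, -0.5, -3.0]
finger_gap: 43.7
pivot now [509.  -53.9   4.3] tilt deg 1.8
t 25.02 p [ 517.6 -127.1  113.6] q [-0.36 -0.04  1.99  0.03  1.21 -0.47] F [-0.1 -0.5 -3. ] M [-0.14 -0.03  0.01] gap 43.7
ax x [ 0.994  0.109 -0.007] y [-0.011  0.032 -0.999] z [-0.108  0.994  0.033]
time: 25.43
position: [513.9, -92.1, 130.6]
tool_rot: [-0.605, 0.794, 0.041, -0.036]
wrist_force: [0.3, -1.0, -3.9]
finger_gap: 43.8
pivot now [509.1 -54.4   4.3] tilt deg -15.4
t 25.43 p [513.9 -92.1 130.6] q [-0.13 -0.11  2.05 -0.29  1.16 -0.13] F [ 0.3 -1.  -3.9] M [-0.02 -0.07 -0.02] gap 43.8
ax x [ 0.994  0.108 -0.007] y [ 0.022 -0.265 -0.964] z [-0.106  0.958 -0.266]
8072 c [509.1 -45.6  95.3] axis [ 0.052 -0.415  0.908] tilt 24.8 s [36.53 12.54  0.52] zmin 26.6
```

View pics/wrist24.png

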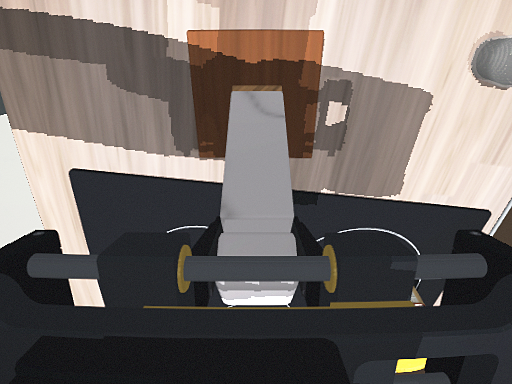

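```bash
python3 -m jog '[[-0.06,0,0,0,-0.004,0.0068,220],[-0.06,0,0,0,-0.004,0.0068,220],[-0.06,0,0,0,-0.004,0.0068,220],[-0.05,0,0,0,-0.0034,0.0057,220],[-0.05,0,0,0,-0.0034,0.0057,220]]'; python3 piv.py;  python3 -m jog '[[-0.05,0,0,0,-0.0034,0.0057,220],[-0.04,0,0,0,-0.0027,0.0045,220],[-0.02,0,0,0,-0.0014,0.0022,220],[0,0,0,0,0,0,220],[0,0,0,0,0,0,220]]'; python3 piv.py; python3 -c "
from bar import *
fit(grab('wrist','25'),(508,-20),(220,295),(70,215),(15,165))"
```

```text
time: 25.9
position: [510.1, -56.3, 136.1]
tool_rot: [-0.488, 0.871, 0.045, -0.03]
wrist_force: [0.5, -2.2, -3.6]
finger_gap: 43.8
pivot now [509.1 -54.9   4.3] tilt deg -31.3
t 25.9 p [510.1 -56.3 136.1] q [ 0.08 -0.09  2.08 -0.59  1.21  0.2 ] F [ 0.5 -2.2 -3.6] M [ 0.06 -0.21  0.02] gap 43.8
ax x [ 0.994  0.108 -0.008] y [ 0.05  -0.519 -0.853] z [-0.096  0.848 -0.522]
time: 26.32
position: [508.5, -42.1, 135.5]
tool_rot: [-0.44, 0.896, 0.047, -0.027]
wrist_force: [-0.3, -1.9, -1.4]
finger_gap: 43.8
pivot now [509.1 -54.7   4.3] tilt deg -37.5
t 26.32 p [508.5 -42.1 135.5] q [ 0.16 -0.06  2.08 -0.7   1.25  0.33] F [-0.3 -1.9 -1.4] M [-0.2  -0.04 -0.1 ] gap 43.8
ax x [ 0.994  0.108 -0.007] y [ 0.06  -0.608 -0.792] z [-0.09   0.787 -0.611]
7738 c [505.6 -12.9  88.3] axis [ 0.013 -0.037  0.999] tilt 2.2 s [34.46 12.56  0.52] zmin 18.0
```

View pics/wrist25.png

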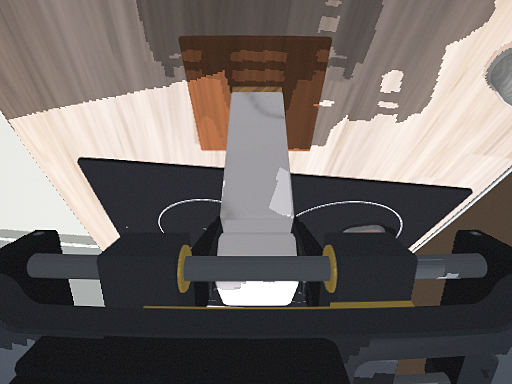

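```bash
python3 -m jog '[[-0.02,0,0,0,-0.0014,0.0022,220],[-0.017,0,0,0,-0.0012,0.0019,220],[0,0,0,0,0,0,220],[0,0,0,0,0,0,220]]'; python3 piv.py; python3 -c "
from bar import *
fit(grab('wrist','26'),(508,-20),(220,295),(70,215),(15,165))"
```

```text
time: 26.7
position: [508.2, -36.5, 135.1]
tool_rot: [-0.424, 0.904, 0.048, -0.026]
wrist_force: [-0.1, -1.0, -4.4]
finger_gap: 44.1
pivot now [509.6 -54.    4.4] tilt deg -39.6
t 26.7 p [508.2 -36.5 135.1] q [ 0.19 -0.04  2.08 -0.73  1.27  0.37] F [-0.1 -1.  -4.4] M [ 0.61 -0.02 -0.05] gap 44.1
ax x [ 0.994  0.109 -0.005] y [ 0.066 -0.636 -0.769] z [-0.087  0.764 -0.64 ]
7698 c [505.5  -9.   87.4] axis [ 0.006 -0.001  1.   ] tilt 0.4 s [34.1  12.57  0.51] zmin 18.1
```

The bar is vertical to 0.4°. I'll ease down slightly, then release.

```bash
python3 -m jog '[[0,0,0,0,0.0006,0.0005,220],[0,0,0,0,0,0,220],[0,0,0,0,0,0,220]]'; python3 -m jog '[[0,0,0,0,0.0004,0.0003,220],[0,0,0,0,0,0,220],[0,0,0,0,0,0,220]]'; python3 piv.py
```

```text
time: 27.0
position: [508.3, -36.6, 135.1]
tool_rot: [-0.424, 0.904, 0.048, -0.025]
wrist_force: [-2.5, 1.1, -0.7]
finger_gap: 43.9
time: 27.25
position: [508.5, -36.7, 135.1]
tool_rot: [-0.423, 0.904, 0.048, -0.025]
wrist_force: [-4.7, 2.9, 1.4]
finger_gap: 44.0
pivot now [510.  -54.2   4.4] tilt deg -39.7
t 27.25 p [508.5 -36.7 135.1] q [ 0.19 -0.04  2.08 -0.73  1.27  0.37] F [-4.7  2.9  1.4] M [ 0.78  1.07 -0.52] gap 44.0
ax x [ 0.994  0.108 -0.004] y [ 0.066 -0.637 -0.768] z [-0.086  0.763 -0.64 ]
```

```bash
python3 -m jog '[[0,0,0,0,0,0,130],[0,0,0,0,0,0,120],[0,0,0,0,0,0,80],[0,0,0,0,0,0,40],[0,0,0,0,0,0,0]]'; python3 -m jog '[[0,0,0,0,0,0,0],[0,0,0,0,0,0,0],[0,0,0,0,0,0,0],[0,0,0,0,-0.01,0,0],[0,0,0,0,-0.02,0,0]]'; python3 -m jog '[[0,0,0,0,-0.03,0,0],[0,0,0,0,-0.038,0,0],[0,0,0,0,-0.038,0,0],[0,0,0,0,-0.038,0,0],[0,0,0,0,0,0,0]]'; python3 -c "
from bar import *
show()
f=grab('wrist','27');grab('top','27');grab('scene','27')
W=cloud(f); m=(W[...,2]>170)&(W[...,2]<186)&(abs(W[...,0]-508)<50)&(abs(W[...,1]+32)<50); m[235:]=0
print(m.sum(), W[m].mean(0) if m.sum() else 0, rect(m,W) if m.sum()>4 else 0)
fit(f,(508,-25),(150,350),(0,230),(20,165),45)"
```

```text
time: 27.67
position: [509.3, -36.9, 135.1]
tool_rot: [-0.423, 0.904, 0.049, -0.024]
wrist_force: [0.4, 0.3, 0.0]
finger_gap: 64.8
time: 28.08
position: [505.1, -18.2, 156.3]
tool_rot: [-0.423, 0.904, 0.047, -0.027]
wrist_force: [0.4, 0.3, -0.1]
finger_gap: 94.2
time: 28.5
position: [499.8, 78.1, 276.1]
tool_rot: [-0.425, 0.903, 0.053, -0.02]
wrist_force: [0.2, 0.4, 1.2]
finger_gap: 95.2
t 28.5 p [499.8  78.1 276.1] q [ 0.41 -0.11  1.89 -0.66  1.58  0.37] F [0.2 0.4 1.2] M [ 0.33 -0.12 -0.04] gap 95.2
ax x [0.994 0.113 0.008] y [ 0.078 -0.633 -0.77 ] z [-0.082  0.766 -0.638]
894 [506.80656946 -23.43191227 176.68226514] ((507.35137939453125, -28.248912811279297), (43.76699447631836, 43.04008483886719), 6.210816860198975)
2577 c [505.2  -9.  100.9] axis [ 0.003 -0.003  1.   ] tilt 0.2 s [41.25 12.62  1.17] zmin 21.7
```

View pics/wrist27.png

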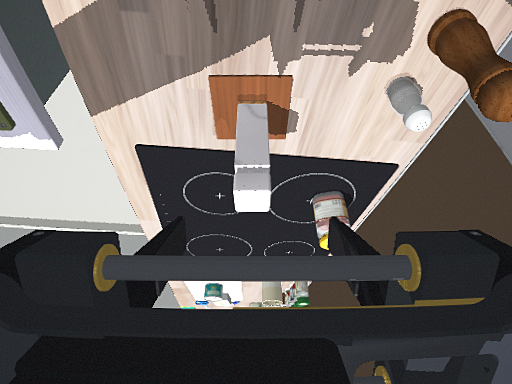

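View pics/scene27.png

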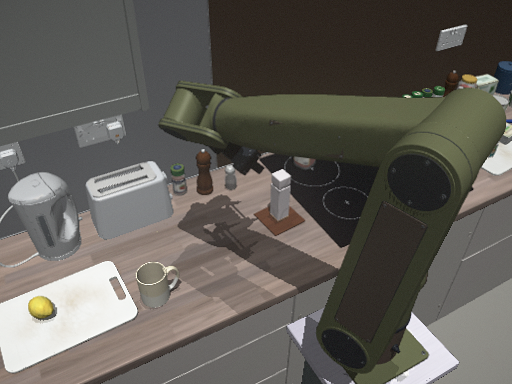

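View pics/top27.png

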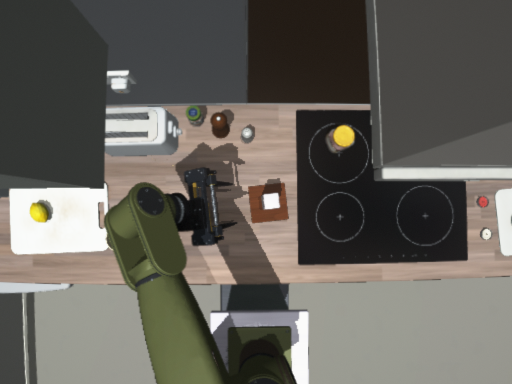

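The bar stands on its cork foot at scene px (281,197), with its top at (271,201) in the top view. It is centred on the coaster and the gripper is clear. The salt shaker (230,178), pepper mill (204,172) and mug (155,285) sit where they were in the scene view, and the jar (343,137) in the top view. Handing in.

```bash
python3 -c "
from plant import manip
print(manip.hand_in())"
```

```text
the job is handed in; nothing more can be done
None
```

I walked the weight end over end onto the coaster and handed the job in at about 28.6 s. I tipped it up onto its head, laid it over with the cork foot on the coaster, then tipped it up onto its cork foot. Each time it was gripped at its raised end and turned about the lower edge, and set down gently.

**Last checks before handing in:**
- **Tilt:** it stands within about 0.2° of vertical.
- **Position:** its top centre is at about (507, -28 to -32) mm, against the coaster's centre at (505, -31) mm. That is about 3–4 mm off, within the 25 mm allowed.
- **Robot:** the gripper is open and backed well away, touching nothing, with wrist force near zero.
- **Neighbours:** the salt shaker, pepper mill, jam jar and mug look unmoved in the pictures. I did not measure their final positions.

**Not clean on the way:**
- **Lay-over:** a wrong sign in my set-down steps slid the weight about 4 mm back toward the hob. I made this up with a 6 mm slide before the last tip-up.
- **Last grasp:** the first try sat 8 mm too high, so I opened and gripped again.
- **Weight carried:** at a few moments the arm carried most of the weight (up to about 7 N). The lower edge may then have been a millimetre or two off the surface, far below the 45 mm limit.

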